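# Strip the quick coupler and pack the forming stakes away

## Task

Put away every forming stake that is in the quick coupler: pull back its sprung collar so that the coupler pushes the stake out, draw the stake out and lay it flat in a channel of the wooden rack of its own. Then fill the gap left in that channel with the one packing block that fits it, set flat on the channel's floor in line with the stake so that it cannot slide to and fro. Leave the jar, the graver and the wax tin where they are.

Things in the scene. Friction and masses are not known exactly. Their poses are not given: they have to be found in the camera images.
- coupler: Fixed grey housing 75 x 245 x 100 mm high with 3 square-bored noses side by side on its front. Origin on the bench in the plane of the front face, midway across; x points from the noses into the housing. Noses 0, 1, 2 at y = +80, 0, -80 mm, axes along x, 75 mm above the bench; mouths at x = -58 mm. A steel rest 18 mm wide (x = -66 to -150 mm) supports each stake's grip. A nose may be empty.
- collar_0 (a joint): Sprung collar on nose 0: 0 = forward (locked), to 0.020 m pulled back along coupler +x; 4 to 9 N, some N more with a stake in. The first 9 mm lift the catch, the rest (go fully back) drives a plunger that pushes the stake 21 mm out along -x. Let go, it springs forward; the stake stays on its rest, 16 mm of shank in the bore: draw it out along -x. A locked stake cannot be pulled out.
- collar_0_mid (a point): Centre of collar 0, on the nose axis (moves with it; at coupler x = -40 mm when forward): a plain aluminium ring of 44 mm outer diameter, 24 mm long along the coupler's x, that can be gripped across its diameter from above. A stake's grip stands in front of it.
- collar_1 (a joint): Sprung collar on nose 1: 0 = forward (locked), to 0.020 m pulled back along coupler +x; 4 to 9 N, some N more with a stake in. The first 9 mm lift the catch, the rest (go fully back) drives a plunger that pushes the stake 21 mm out along -x. Let go, it springs forward; the stake stays on its rest, 16 mm of shank in the bore: draw it out along -x. A locked stake cannot be pulled out.
- collar_1_mid (a point): Centre of collar 1, on the nose axis (moves with it; at coupler x = -40 mm when forward): a plain aluminium ring of 44 mm outer diameter, 24 mm long along the coupler's x, that can be gripped across its diameter from above. A stake's grip stands in front of it.
- collar_2 (a joint): Sprung collar on nose 2: 0 = forward (locked), to 0.020 m pulled back along coupler +x; 4 to 9 N, some N more with a stake in. The first 9 mm lift the catch, the rest (go fully back) drives a plunger that pushes the stake 21 mm out along -x. Let go, it springs forward; the stake stays on its rest, 16 mm of shank in the bore: draw it out along -x. A locked stake cannot be pulled out.
- collar_2_mid (a point): Centre of collar 2, on the nose axis (moves with it; at coupler x = -40 mm when forward): a plain aluminium ring of 44 mm outer diameter, 24 mm long along the coupler's x, that can be gripped across its diameter from above. A stake's grip stands in front of it.
- cone_stake: Loose steel stake, 157 mm long, 0.35 kg; x along its axis, origin at the centre of its square grip (34 x 34 mm, x = -27 to +27). -x end: a steel cone tapering from 30 to 16 mm diameter, to x = -92 mm. +x end: 16 mm square shank to x = +65 mm. In the coupler its x is the coupler's x, origin at coupler x = -86 mm (locked) or -107 mm (pushed out). Any roll will do. May be absent.
- dome_stake: Loose steel stake, 147 mm long, 0.35 kg; x along its axis, origin at the centre of its square grip (34 x 34 mm, x = -27 to +27). -x end: a mushroom-shaped steel dome (32 mm diameter) on a 16 mm neck, to x = -82 mm. +x end: 16 mm square shank to x = +65 mm. In the coupler its x is the coupler's x, origin at coupler x = -86 mm (locked) or -107 mm (pushed out). Any roll will do. May be absent.
- flat_stake: Loose steel stake, 137 mm long, 0.35 kg; x along its axis, origin at the centre of its square grip (34 x 34 mm, x = -27 to +27). -x end: a square steel anvil head 26 x 26 mm, to x = -72 mm. +x end: 16 mm square shank to x = +65 mm. In the coupler its x is the coupler's x, origin at coupler x = -86 mm (locked) or -107 mm (pushed out). Any roll will do. May be absent.
- rack: Fixed wooden rack, board 220 (x) x 205 (y) x 8 mm; origin on the bench under its centre. 3 channels along x at y = +66, 0, -66 mm, each with two ribs (inner faces 41 mm apart, 8 mm high above the board, 170 mm long) and at each end a stop post (24 mm wide, 27 mm high above the board); the stops' inner faces are at x = +-95.5 mm. Any stake may go in any channel, either way round.
- channel_0 (a point): Middle of channel 0's floor (on the board's top face, 8 mm above the bench).
- channel_1 (a point): Middle of channel 1's floor (on the board's top face, 8 mm above the bench).
- channel_2 (a point): Middle of channel 2's floor (on the board's top face, 8 mm above the bench).
- block_p: Loose beech packing block, 36 mm wide (y) and 40 mm high (z); origin at its centre. The three blocks are 30, 40 and 50 mm long along x; which is which is not told and must be felt (gripped across, or tried in the gap) or seen. Starts upright on the bench.
- block_q: Loose beech packing block, 36 mm wide (y) and 40 mm high (z); origin at its centre. The three blocks are 30, 40 and 50 mm long along x; which is which is not told and must be felt (gripped across, or tried in the gap) or seen. Starts upright on the bench.
- block_r: Loose beech packing block, 36 mm wide (y) and 40 mm high (z); origin at its centre. The three blocks are 30, 40 and 50 mm long along x; which is which is not told and must be felt (gripped across, or tried in the gap) or seen. Starts upright on the bench.
- jar: Bystander: closed jar, 60 mm diameter, 70 mm high. Origin under its centre.
- graver: Bystander: upright wooden graver handle with tang, 44 mm diameter, 100 mm high. Origin under its centre.
- wax_tin: Bystander: flat metal tin 70 x 50 x 25 mm. Origin under its centre.
There are look-alikes about, which are no part of the job. What is shaped like the cone_stake but blue is not meant.

How it is judged (in metres and radians):
At the end, for the whole second after the job is handed in: Each stake present rests level on a channel's floor (within 6 mm in height, 8 mm of its middle), with its block (30 mm long for cone, 40 for dome, 50 for flat; 4 mm play) at its end: gap under 6 mm, in line within 13 mm and 0.15 rad; collars forward within 3 mm (z of cone_stake in the frame of rack between 0.019 and 0.031 m and angle between the x axis of each of cone_stake, dome_stake, flat_stake and the x axis of rack, either way round below 0.08 rad and angle between cone_stake's own x axis and vertical between 1.49 and 1.65 rad and linear speed of each of cone_stake, dome_stake, flat_stake, block_p, block_q, block_r below 0.02 m/s and (y of cone_stake in the frame of channel_0 between -0.008 and 0.008 m or y of cone_stake in the frame of channel_1 between -0.008 and 0.008 m or y of cone_stake in the frame of channel_2 between -0.008 and 0.008 m) and x of cone_stake in the frame of rack between -0.06 and 0.06 m and (x of block_q in the frame of cone_stake between 0.077 and 0.086 m or x of block_q in the frame of cone_stake between -0.113 and -0.104 m) and angle between the x axis of cone_stake and the x axis of block_q, either way round below 0.15 rad and y of cone_stake in the frame of block_q between -0.013 and 0.013 m and z of cone_stake in the frame of block_q between -0.013 and 0.013 m and z of dome_stake in the frame of rack between 0.019 and 0.031 m and angle between dome_stake's own x axis and vertical between 1.49 and 1.65 rad and (y of dome_stake in the frame of channel_0 between -0.008 and 0.008 m or y of dome_stake in the frame of channel_1 between -0.008 and 0.008 m or y of dome_stake in the frame of channel_2 between -0.008 and 0.008 m) and x of dome_stake in the frame of rack between -0.06 and 0.06 m and (x of block_p in the frame of dome_stake between 0.082 and 0.091 m or x of block_p in the frame of dome_stake between -0.108 and -0.099 m) and angle between the x axis of dome_stake and the x axis of block_p, either way round below 0.15 rad and y of dome_stake in the frame of block_p between -0.013 and 0.013 m and z of dome_stake in the frame of block_p between -0.013 and 0.013 m and z of flat_stake in the frame of rack between 0.019 and 0.031 m and angle between flat_stake's own x axis and vertical between 1.49 and 1.65 rad and (y of flat_stake in the frame of channel_0 between -0.008 and 0.008 m or y of flat_stake in the frame of channel_1 between -0.008 and 0.008 m or y of flat_stake in the frame of channel_2 between -0.008 and 0.008 m) and x of flat_stake in the frame of rack between -0.06 and 0.06 m and (x of block_r in the frame of flat_stake between 0.087 and 0.096 m or x of block_r in the frame of flat_stake between -0.103 and -0.094 m) and angle between the x axis of flat_stake and the x axis of block_r, either way round below 0.15 rad and y of flat_stake in the frame of block_r between -0.013 and 0.013 m and z of flat_stake in the frame of block_r between -0.013 and 0.013 m and value of joint each of collar_0, collar_1, collar_2 below 0.003 m); the robot touches nothing.
It fails at once if the jar is shifted more than 3 cm (distance of jar from where it was at the start of the episode above 0.03 m).
It fails at once if the graver is shifted more than 3 cm (distance of graver from where it was at the start of the episode above 0.03 m).
It fails at once if the wax tin is shifted more than 3 cm (distance of wax_tin from where it was at the start of the episode above 0.03 m).
Of cone_stake, dome_stake, flat_stake only 2 to 3 are there at a start; the rules pass over those that are not, and their reading is None.
At some moment in a run one of block_p, block_q, block_r may be knocked a few centimetres aside while the robot is not near it.
Once in a run the grip may slacken for a moment while it holds something.
It also fails if it takes over 210 s, if anything falls off the work surface, if the arm or the gripper's body presses on something with over 40 N, if the wrist force passes 120 N, or if a joint passes its speed limit or range.

## Robot

A 6-joint arm with a two-finger parallel gripper is mounted at the origin on the work surface. World frame = base frame: x ahead of the robot, y to its left, z up, the work surface at z = 0. Lengths are in m, angles in degrees, forces in N, time in s.
With the tool pointing down it reaches from about 0.35 to 0.875 m from the base axis. Payload 4.2 kg.
Tool frame: the origin (TCP) lies midway between the tips of the shut fingers; the grasp point (between the pads) lies 19 mm behind it; y points along the fingers, x is the direction in which the jaws open and shut, and the axes are right-handed (so a half turn about y gives the same grasp; the last joint's range is limited). The gripper opens to 87 mm and grips with 3 to 60 N. Pads are 19 mm wide; open, the fingers measure 117 mm over their backs; the gripper's body (75 mm by 190 mm) begins 51 mm behind the grasp point.
Start: joints at [-57.319, 22.042, 0.453, 0, -68.411, -14.817], TCP at [0.192, -0.595, 0.223] pointing down, gripper open.
Joint ranges: [-179.83, 179.83], [-69.29, 118.12], [-61.27, 80.66], [-181.25, 117.63], [-171.15, -9.14], [-177.46, 177.46]. Speed limits (degrees/s): [159.86, 159.86, 180, 180, 180, 180].

## Interface

Orientations are given as a 3x3 rotation matrix whose columns are the frame's x, y, z axes.
In Python, from station import * gives the robot as it stands.
- The arm moves only by the tool jog_arm, never from a script. Its argument "series" is a list of rows, each a list of 3 entries, a list of its own where there are three numbers: the shift along the tool's x, y, z in m, then the turn, a rotation vector about the tool's x, y, z in degrees, then the finger opening in m, from 0 to 0.087. A call has 1 to 10 rows; each row shifts and turns the commanded pose from where the row before left it, along the tool's axes as they then stand; what a row does not reach is not made up. A row lasts 1/8 s, in which the tool goes at most 62.5 mm and 10.7 degrees, less where a joint would pass 70% of its speed; a pose out of reach is approached as far as the arm can. A call is refused whole if a number of a shift passes 0.0625 or a number of a turn 10.7, either way. A call with a gripper value outside its range is refused whole. The fingers move at their own pace and stop on an object; the grip force is fixed at half the most. Time passes only in rows, so rows that do not move let the fingers close. It gives the time, the measured TCP pose, the force and the opening at its end, in the units of the state.
- sense(): the state, without advancing time (a new reading comes with each control period).
- capture(name): name is "side" or "top"; returns the picture (384x512x3 uint8, red, green, blue); there is no depth.
- camera_info(name): a dict with "fx", "fy", "cx", "cy" (pixels), "rvec" (rotation vector, rad) and "tvec" (3), from world to camera coordinates, as OpenCV has them. Camera axes: x right, y down, z forward; pixel columns grow to the right and rows downward; lengths in m; the calibration is good to about 2 mm. A picture is of the moment at which its call begins. camera_info takes no time and is no camera call.
- finish_job(): hands the job in, once; it reports no verdict.
The state is a dict: "time_s": time; "joints": joint angles; "joint_velocities": joint speeds; "effort": joint torques, N m; "tcp_pos": TCP position; "ee_rot": TCP orientation; "wrist_force": force on the tool from outside, world axes, zero at the start; "moment": the same for the moment, N m; "gripper_width": opening from 0.0 (shut) to 1.0 (fully open).
Only numpy, scipy, OpenCV 4.12 (cv2) and the standard library are available. Lean on these libraries where they do the work, as an engineer would, in place of code of your own. Each camera call takes 0.05 s, during which the arm holds its last target. There are 200 camera calls.

## Working session

There is one attempt and no reset: what is moved stays moved. The work goes in short steps, Python scripts to look and compute and a tool call to move; the robot and the scene stay as the last step left them, time stands still between calls to the robot, and variables do not carry over. Pictures are saved under pics/ and viewed, about 12 in all and at most 16, crops included, and the job is handed in when it is done.

Besides the shell and the picture viewer there is one more tool, called after "Request:" as name([rows], argument=value, ...), one row to a line, values as JSON. jog_arm: Moves the arm, as the interface text tells. Its arguments: {"type":"object","properties":{"series":{"type":"array","items":{"type":"array"}}},"required":["series"]}

```bash
mkdir -p pics; ls
cat > h.py <<'E'
from station import *
import numpy as np, cv2
def cam(n):
    c=camera_info(n);K=np.array([[c['fx'],0,c['cx']],[0,c['fy'],c['cy']],[0,0,1]]);R=cv2.Rodrigues(np.array(c['rvec'],float))[0];return K,R,np.array(c['tvec'],float)
def ray(n,u,v,z):
    K,R,t=cam(n);d=R.T@np.linalg.inv(K)@np.array([u,v,1.]);o=-R.T@t;return o+d*(z-o[2])/d[2]
def proj(n,p):
    K,R,t=cam(n);q=K@(R@np.array(p,float)+t);return q[:2]/q[2]
def shot(n,f,box=None,s=1):
    im=capture(n)[:,:,::-1].copy();cv2.imwrite('pics/raw_'+f,im)
    if box: im=im[box[1]:box[3],box[0]:box[2]]
    cv2.imwrite('pics/'+f,cv2.resize(im,None,fx=s,fy=s,interpolation=cv2.INTER_CUBIC));return im
E
python3 - <<'E'
from h import *
a=shot('top','t0.png',None,1.5);b=shot('side','s0.png',None,1.5)
for n in('top','side'):
    K,R,t=cam(n);print(n,K[0,0],-R.T@t,R[2])
print(sense())
E
```

```text
pics
top 444.09348666945084 [0.39829618 0.01358511 1.30116135] [ 0.09215549  0.01768106 -0.99558764]
side 380.455755835407 [0.46369638 0.72542296 0.63608431] [ 0.02239173 -0.78860489 -0.61449243]
{'time_s': 0.1, 'joints': array([-5.73195937e+01,  2.20894545e+01,  3.88825355e-01, -2.23454070e-02,
       -6.84105330e+01, -1.48157776e+01]), 'joint_velocities': array([ 0.07712638, -0.20765481,  0.11478455,  0.04740058, -0.07699734,
       -0.00481338]), 'effort': array([ 6.92099434e-05, -3.91689849e+01,  1.87935627e+01,  4.23185527e+00,
        1.34842933e-02, -7.06926903e-05]), 'tcp_pos': array([ 0.19157158, -0.59437409,  0.22155234]), 'ee_rot': array([[-3.06631445e-01, -7.42339172e-04, -9.51828034e-01],
       [ 9.51826288e-01,  1.82879710e-03, -3.06632309e-01],
       [ 1.96832553e-03, -9.99998052e-01,  1.45811241e-04]]), 'wrist_force': array([ 0.61904465, -0.24993119, -0.36703647]), 'moment': array([-0.00594835,  0.04989098, -0.00536318]), 'gripper_width': 1.0032907702336185}
```

View pics/t0.png

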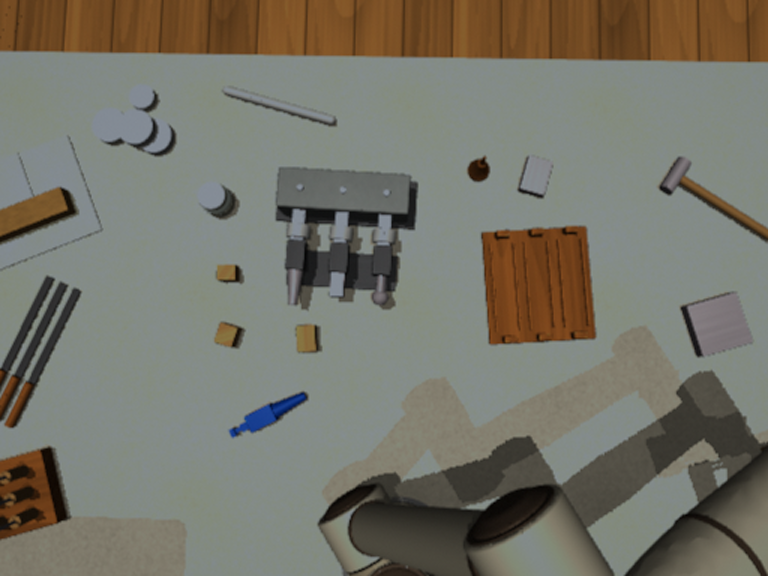

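View pics/s0.png

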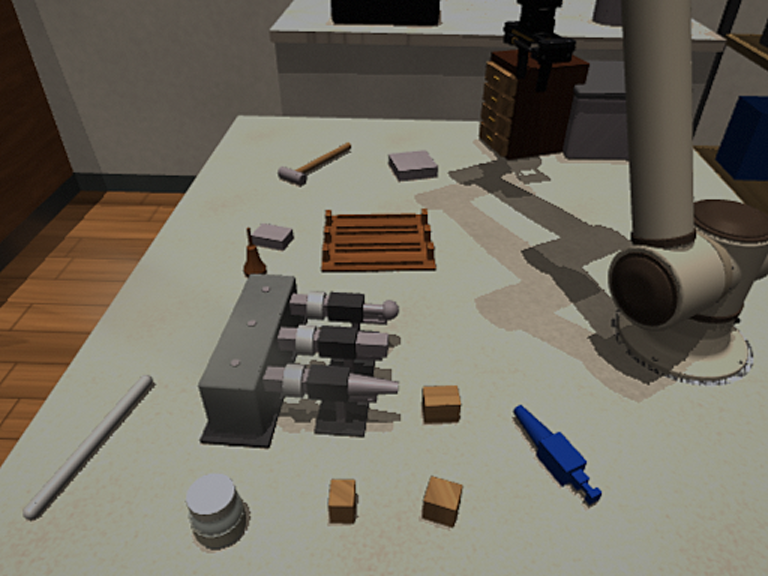

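Top view: three stakes in the coupler: cone at nose 0 (295,270), flat at nose 1 (340,265) and dome at nose 2 (382,265). Three blocks are at (227,272), (228,335) and (306,338), and the rack is at (538,285). The blue decoy is at (265,415). The side view agrees. I'll zoom in and mask for the measurements.

Run:
```python
from h import *
im=cv2.imread('pics/raw_t0.png')
c=im[100:250,130:405];cv2.imwrite('pics/z0.png',cv2.resize(c,None,fx=2.9,fy=2.9,interpolation=cv2.INTER_CUBIC))
hsv=cv2.cvtColor(im,cv2.COLOR_BGR2HSV)
roi=np.zeros(im.shape[:2],np.uint8);roi[100:250,130:405]=255
m=cv2.inRange(hsv,(3,90,40),(28,255,255))&roi
n,l,s,_=cv2.connectedComponentsWithStats(m)
for i in range(1,n):
    if s[i,4]<60: continue
    cs,_=cv2.findContours((l==i).astype(np.uint8),0,2);r=cv2.minAreaRect(cs[0]);b=cv2.boxPoints(r)
    z=.008 if s[i,4]>2000 else .04
    P=np.array([ray('top',u,v,z)[:2] for u,v in b])
    print('wood',s[i,:5],np.round(r[0],1),'ctr',np.round(P.mean(0),4),'edges',np.round(P[1]-P[0],4),np.round(P[2]-P[1],4), np.round([np.linalg.norm(P[1]-P[0]),np.linalg.norm(P[2]-P[1])],4),np.round(hsv[l==i].mean(0)))
# dark grips
for nm,lo,hi,a in(('dark',(0,0,20),(180,90,75),100),('light',(0,0,175),(180,40,255),20)):
    m=cv2.inRange(hsv,lo,hi);m[:, :180]=0;m[:,280:]=0;m[:105]=0;m[205:]=0
    n,l,s,ce=cv2.connectedComponentsWithStats(m)
    for i in range(1,n):
        if s[i,4]>a: print(nm,s[i],np.round(ce[i],1),ray('top',*ce[i],.092).round(4))
print(im[165:185:3,195:270:3].mean(2).astype(int))
```

```text
wood [312 105  13  16  96] [318.  112.5] ctr [ 0.7377 -0.1382] edges [ 0.0006 -0.0347] [-0.0443 -0.0003] [0.0347 0.0443] [ 13. 183.  52.]
wood [ 321  151   76   78 5224] [358.6 189.5] ctr [ 0.5202 -0.2618] edges [ 0.0178 -0.2068] [-0.2207 -0.0129] [0.2076 0.221 ] [ 13. 195. 110.]
wood [145 177  13  11 123] [151. 182.] ctr [0.5262 0.3378] edges [ 0.0007 -0.0346] [-0.0288 -0.0012] [0.0346 0.0288] [ 19. 140. 126.]
wood [143 215  16  16 175] [150.3 222.6] ctr [0.4102 0.3348] edges [ 0.0368 -0.0106] [-0.0104 -0.0339] [0.0383 0.0355] [ 19. 138. 126.]
wood [198 217  13  18 216] [204.  225.5] ctr [0.4053 0.1816] edges [ 0.0007 -0.0341] [-0.048  -0.0015] [0.0342 0.048 ] [ 20. 136. 129.]
dark [ 184  121   94   83 2373] [230.7 169.3] [0.5604 0.106  0.092 ]
[[ 60  63  65  23  75  79 136 136 117  61  62  63  53  76  76 101 136 137
   69  62  62  63  55  79 102]
 [ 62  63  64  10  26  25  60  62  55  61  63  64  55  53  75 118 137 137
   58  62  62  62  53  92 123]
 [ 63  64  64  13  25  26  60  61  60  62  64  64  52  26  26  59  60  59
   59  63  62  62  20  38 137]
 [ 63  64  58  13  26  27  61  61  52  62  64  65  46  27  27  62  63  63
   60  63  63  63  22  39 135]
 [ 64  66  54  14  26  27  60  61  49  63  64  66  31  27  27  60  61  61
   66  63  63  62  25  49 136]
 [134  95  33  16  27  41  62  62  40  44  54  63  19  27  27  61  61  61
   68  63  64  63  28  48 136]
 [135 101  36  27  26  41  62  62  60 141 141 140  25  28  28  61  61  60
   18  57  37  35  28  51 135]]
```

View pics/z0.png

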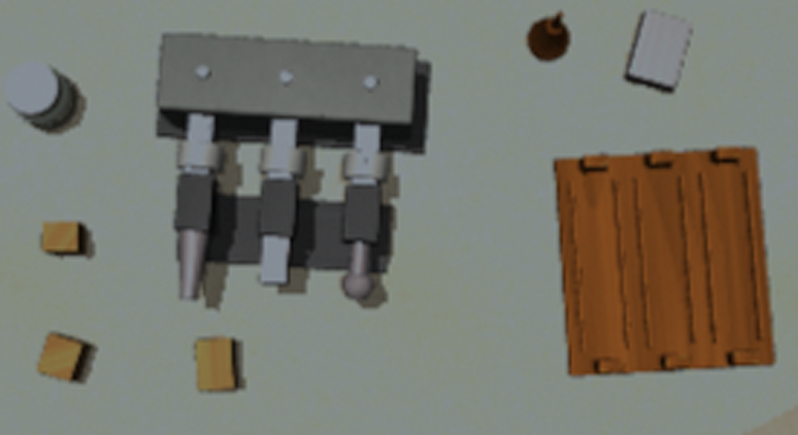

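Zoomed view: rack corners at crop (556,160), (757,150), (773,362) and (570,375). Coupler top corners at (162,33), (417,48), (412,123) and (157,110). Block lengths look like about 30 at (0.526,0.338), 40 at (0.410,0.335) and 50 at (0.405,0.182). Now I'll turn these into frames.

Run:
```python
from h import *
f=lambda u,v,z: ray('top',u/2.9-.33+130,v/2.9-.33+100,z)[:2]
R=[f(*p,.008) for p in((556,160),(757,150),(773,362),(570,375))]
print('rack',np.round(R,4),np.mean(R,0).round(4))
ang=lambda d:np.degrees(np.arctan2(d[1],d[0])).round(2)
print('len',[np.linalg.norm(R[i]-R[(i+1)%4]).round(4) for i in range(4)],'yaw',ang(R[0]-R[3]),ang(R[1]-R[2]),ang(R[0]-R[1])-90,ang(R[3]-R[2])-90)
C=[f(*p,.1) for p in((162,33),(417,48),(412,123),(157,110))]
print('coup',np.round(C,4),[np.linalg.norm(C[i]-C[(i+1)%4]).round(4) for i in range(4)],'yaw',ang(C[0]-C[3]),ang(C[1]-C[2]),ang(C[0]-C[1])-90,ang(C[3]-C[2])-90,'frontmid',np.round((C[2]+C[3])/2,4))
for q in((178,175,213,235),(262,180,296,237),(346,184,380,241)): 
    print('grip',f((q[0]+q[2])/2,(q[1]+q[3])/2,.092).round(4))
# collars centre in side view & top
im=cv2.imread('pics/raw_s0.png')
for (u,v) in((294,380),(303,342),(316,305)): print('collar side',ray('side',u/1.5,v/1.5,.075).round(4))
for (u,v) in((201,158),(283,163),(367,168)): print('collar top',f(u,v,.09).round(4))
```

```text
rack [[ 0.6194 -0.1531]
 [ 0.6334 -0.3558]
 [ 0.42   -0.3702]
 [ 0.4028 -0.1686]] [ 0.5189 -0.2619]
len [np.float64(0.2032), np.float64(0.2139), np.float64(0.2023), np.float64(0.2172)] yaw 4.11 3.86 3.9399999999999977 4.8700000000000045
coup [[ 0.7194  0.2349]
 [ 0.7089 -0.0086]
 [ 0.6366 -0.0051]
 [ 0.6447  0.237 ]] [np.float64(0.2437), np.float64(0.0724), np.float64(0.2423), np.float64(0.0747)] yaw -1.6 -2.73 -2.4599999999999937 -1.9300000000000068 frontmid [0.6407 0.1159]
grip [0.5556 0.1986]
grip [0.5538 0.1192]
grip [0.5515 0.0395]
collar side [0.6053 0.1982 0.075 ]
collar side [0.6049 0.1234 0.075 ]
collar side [0.598  0.0382 0.075 ]
collar top [0.6011 0.1951]
collar top [0.5977 0.1168]
collar top [0.5944 0.0367]
```

Request:
jog_arm([
  [[0,0,0],[0,10,0],0.06],
  [[0,0,0],[0,10,0],0.06],
  [[0.054,0,-0.0255],[0,0,0],0.06],
  [[0.054,0,-0.0255],[0,0,0],0.06],
  [[0.054,0,-0.0255],[0,0,0],0.06],
  [[0.054,0,-0.0255],[0,0,0],0.06],
  [[0.054,0,-0.0255],[0,0,0],0.06],
  [[0.054,0,-0.0255],[0,0,0],0.06],
  [[0.054,0,-0.0255],[0,0,0],0.06],
  [[0.054,0,-0.0255],[0,0,0],0.06],
])

```text
time_s: 1.35
tcp_pos: [0.412, -0.1688, 0.2225]
ee_rot: [[0.037, 0.0, -0.999], [0.999, 0.0, 0.037], [0.0, -1.0, -0.0]]
wrist_force: [1.0, -0.7, -0.3]
gripper_width: 0.687
```

```bash
cat >> h.py <<'E'
RK=(np.array([.519,-.262]),4.2); CP=(np.array([.6405,.1159]),-2.1)
def W(fr,x,y):
    a=np.radians(fr[1]);return fr[0]+np.array([np.cos(a)*x-np.sin(a)*y,np.sin(a)*x+np.cos(a)*y])
def go(p,yaw=None):
    "tool-axes shift to p=(x,y,z), and turn about tool y to bring jaw axis to yaw+90 deg"
    s=sense();R=np.array(s['ee_rot']);q=np.array(s['tcp_pos']);a=np.degrees(np.arctan2(R[1,0],R[0,0]))
    w=0 if yaw is None else -(((yaw+90-a)+90)%180-90)
    R2=R@cv2.Rodrigues(np.array([0,np.radians(w),0]))[0]
    d=np.array(p)-q
    print('t',s['time_s'],'tcp',q.round(4),'jaw',a.round(2),'tilt',R[:,1].round(3),'g',round(s['gripper_width']*87,1),'F',np.round(s['wrist_force'],1),'J6',round(s['joints'][5]))
    print(' turn y %.2f; shift before turn %s after turn %s'%(w,(R.T@d).round(4),(R2.T@d).round(4)))
E
python3 - <<'E'
from h import *
go((*W(CP,-.04,.08),.20),-2.1)
E
```

```text
t 1.35 tcp [ 0.412  -0.1688  0.2225] jaw 87.87 tilt [ 0.  0. -1.] g 59.8 F [ 1.  -0.7 -0.3] J6 -91
 turn y -0.03; shift before turn [ 0.373   0.0226 -0.1777] after turn [ 0.3729  0.0226 -0.1779]
```

Request:
jog_arm([
  [[0.0533,0.003,-0.0254],[0,0,0],0.062],
  [[0.0533,0.003,-0.0254],[0,0,0],0.062],
  [[0.0533,0.003,-0.0254],[0,0,0],0.062],
  [[0.0533,0.003,-0.0254],[0,0,0],0.062],
  [[0.0533,0.003,-0.0254],[0,0,0],0.062],
  [[0.0533,0.003,-0.0254],[0,0,0],0.062],
  [[0.0533,0.003,-0.0254],[0,0,0],0.062],
  [[0,0.05,0],[0,0,0],0.062],
  [[0,0.04,0],[0,0,0],0.062],
  [[0,0,0],[0,0,0],0.062],
])

```text
time_s: 2.6
tcp_pos: [0.6008, 0.1943, 0.1075]
ee_rot: [[0.038, -0.008, -0.999], [0.999, -0.004, 0.038], [-0.005, -1.0, 0.008]]
wrist_force: [0.3, -0.7, 1.5]
gripper_width: 0.715
```

Run:
```python
from h import *
go((*W(CP,-.04,.08),.056),-2.1)
shot('side','s1.png',(120,170,300,300),4)
```

```text
t 2.6 tcp [0.6008 0.1943 0.1075] jaw 87.85 tilt [-0.008 -0.004 -1.   ] g 62.2 F [ 0.3 -0.7  1.5] J6 -125
 turn y -0.05; shift before turn [ 0.0034  0.0515 -0.003 ] after turn [ 0.0033  0.0515 -0.003 ]
```

View pics/s1.png

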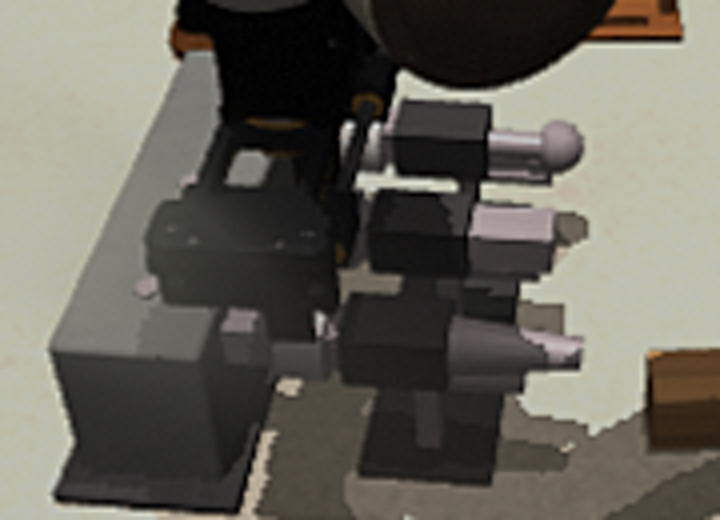

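Gripper is above collar 0 (crop 300,350) with the fingers straddling it. Descend and close.

Request:
jog_arm([
  [[0.003,0.0,-0.003],[0,0,0],0.062],
  [[0,0.02,0],[0,0,0],0.062],
  [[0,0.02,0],[0,0,0],0.062],
  [[0,0.0115,0],[0,0,0],0.062],
  [[0,0,0],[0,0,0],0.03],
  [[0,0,0],[0,0,0],0.03],
  [[0,0,0],[0,0,0],0.03],
  [[0,0,0],[0,0,0],0.03],
])

```text
time_s: 3.65
tcp_pos: [0.6072, 0.1983, 0.0613]
ee_rot: [[0.037, 0.002, -0.999], [0.999, 0.0, 0.037], [0.0, -1.0, -0.002]]
wrist_force: [-0.3, -1.7, 3.6]
gripper_width: 0.501
```

Run:
```python
from h import *
go((*W(CP,-.04,.08),.056),-2.1)
```

```text
t 3.65 tcp [0.6072 0.1983 0.0613] jaw 87.88 tilt [ 0.002  0.    -1.   ] g 43.6 F [-0.3 -1.7  3.6] J6 -125
 turn y -0.02; shift before turn [-0.0011  0.0053  0.0037] after turn [-0.0011  0.0053  0.0037]
```

Request:
jog_arm([
  [[0,0,-0.005],[0,0,0],0.03],
  [[0,0,-0.005],[0,0,0],0.03],
  [[0,0,-0.005],[0,0,0],0.03],
  [[0,0,-0.005],[0,0,0],0.03],
  [[0,0,-0.003],[0,0,0],0.03],
  [[0,0,0],[0,0,0],0.03],
  [[0,0,0],[0,0,0],0.03],
])

```text
time_s: 4.53
tcp_pos: [0.6263, 0.1974, 0.0612]
ee_rot: [[0.037, -0.006, -0.999], [0.999, -0.001, 0.037], [-0.002, -1.0, 0.006]]
wrist_force: [-9.6, 0.6, 9.5]
gripper_width: 0.499
```

Run:
```python
from h import *
go((*W(CP,-.02,.08),.056),-2.1)
im=shot('side','s2.png',(120,170,300,300),4)
```

```text
t 4.525 tcp [0.6263 0.1974 0.0612] jaw 87.87 tilt [-0.006 -0.001 -1.   ] g 43.4 F [-9.6  0.6  9.5] J6 -124
 turn y -0.03; shift before turn [-0.0009  0.0052  0.0028] after turn [-0.0009  0.0052  0.0028]
```

View pics/s2.png

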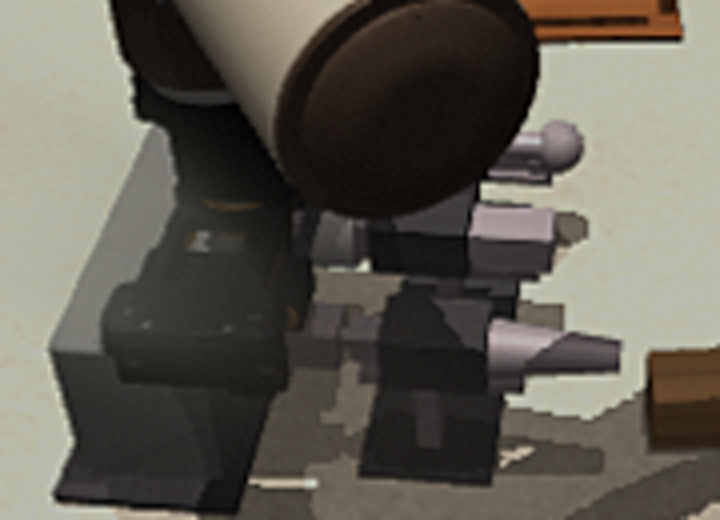

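Request:
jog_arm([
  [[0,0,0.007],[0,0,0],0.03],
  [[0,0,0.007],[0,0,0],0.03],
  [[0,0,0.007],[0,0,0],0.03],
  [[0,0,0],[0,0,0],0.03],
  [[0,0,0],[0,0,0],0.062],
  [[0,0,0],[0,0,0],0.062],
  [[0,-0.035,0],[0,0,0],0.062],
  [[0,-0.035,0],[0,0,0],0.062],
  [[0,0,0],[0,0,0],0.062],
])

```text
time_s: 5.7
tcp_pos: [0.6105, 0.1994, 0.1332]
ee_rot: [[0.037, 0.006, -0.999], [0.999, 0.003, 0.037], [0.004, -1.0, -0.006]]
wrist_force: [0.0, 0.1, -0.5]
gripper_width: 0.706
```

Request:
jog_arm([
  [[-0.04,0,0.002],[0,0,0],0.062],
  [[-0.04,0,0.002],[0,0,0],0.062],
  [[0,0,0],[0,0,0],0.062],
  [[0,0,0],[0,0,0],0.062],
])

```text
time_s: 6.2
tcp_pos: [0.6014, 0.1186, 0.1293]
ee_rot: [[0.038, -0.001, -0.999], [0.999, -0.0, 0.038], [-0.0, -1.0, 0.001]]
wrist_force: [0.3, -0.2, 0.0]
gripper_width: 0.712
```

Run:
```python
from h import *
go((*W(CP,-.038,0),.058),-2.1)
```

```text
t 6.2 tcp [0.6014 0.1186 0.1293] jaw 87.84 tilt [-0.001 -0.    -1.   ] g 61.9 F [ 0.3 -0.2  0. ] J6 -118
 turn y -0.06; shift before turn [-0.0013  0.0713 -0.0012] after turn [-0.0013  0.0713 -0.0012]
```

Request:
jog_arm([
  [[-0.001,0.025,-0.001],[0,0,0],0.062],
  [[0,0.025,0],[0,0,0],0.062],
  [[0,0.02,0],[0,0,0],0.062],
  [[0,0,0],[0,0,0],0.062],
  [[0,0,0],[0,0,0],0.03],
  [[0,0,0],[0,0,0],0.03],
  [[0,0,0],[0,0,0],0.03],
  [[0,0,0],[0,0,0],0.03],
])

```text
time_s: 7.2
tcp_pos: [0.603, 0.1183, 0.061]
ee_rot: [[0.037, 0.002, -0.999], [0.999, 0.001, 0.037], [0.002, -1.0, -0.002]]
wrist_force: [-0.8, 2.6, 2.9]
gripper_width: 0.501
```

Request:
jog_arm([
  [[0,0,-0.005],[0,0,0],0.03],
  [[0,0,-0.005],[0,0,0],0.03],
  [[0,0,-0.005],[0,0,0],0.03],
  [[0,0,-0.005],[0,0,0],0.03],
  [[0,0,-0.003],[0,0,0],0.03],
  [[0,0,0],[0,0,0],0.03],
  [[0,0,0],[0,0,0],0.03],
])

```text
time_s: 8.07
tcp_pos: [0.6223, 0.1174, 0.061]
ee_rot: [[0.037, -0.006, -0.999], [0.999, 0.0, 0.037], [-0.0, -1.0, 0.006]]
wrist_force: [-9.6, 6.0, 8.8]
gripper_width: 0.502
```

Run:
```python
from h import *
go((*W(CP,-.02,0),.058),-2.1)
```

```text
t 8.075 tcp [0.6223 0.1174 0.061 ] jaw 87.87 tilt [-0.006  0.    -1.   ] g 43.7 F [-9.6  6.   8.8] J6 -117
 turn y -0.03; shift before turn [-0.0008  0.003   0.0018] after turn [-0.0008  0.003   0.0018]
```

Request:
jog_arm([
  [[0,0,0.007],[0,0,0],0.03],
  [[0,0,0.007],[0,0,0],0.03],
  [[0,0,0.007],[0,0,0],0.03],
  [[0,0,0],[0,0,0],0.03],
  [[0,0,0],[0,0,0],0.062],
  [[0,0,0],[0,0,0],0.062],
  [[0,-0.035,0],[0,0,0],0.062],
  [[0,-0.035,0],[0,0,0],0.062],
  [[0,0,0],[0,0,0],0.062],
])

```text
time_s: 9.2
tcp_pos: [0.6057, 0.1177, 0.1335]
ee_rot: [[0.037, 0.006, -0.999], [0.999, 0.002, 0.037], [0.002, -1.0, -0.005]]
wrist_force: [0.1, 0.1, -0.1]
gripper_width: 0.709
```

Request:
jog_arm([
  [[-0.04,0,0.001],[0,0,0],0.062],
  [[-0.04,0,0.001],[0,0,0],0.062],
  [[0,0,0],[0,0,0],0.062],
  [[0,0,0],[0,0,0],0.062],
])

```text
time_s: 9.7
tcp_pos: [0.5989, 0.0374, 0.1295]
ee_rot: [[0.038, -0.001, -0.999], [0.999, -0.0, 0.038], [-0.0, -1.0, 0.001]]
wrist_force: [-0.3, -0.0, -0.2]
gripper_width: 0.716
```

Run:
```python
from h import *
go((*W(CP,-.038,-.08),.058),-2.1)
```

```text
t 9.7 tcp [0.5989 0.0374 0.1295] jaw 87.84 tilt [-0.001 -0.    -1.   ] g 62.3 F [-0.3 -0.  -0.2] J6 -111
 turn y -0.06; shift before turn [-0.      0.0715 -0.0008] after turn [-0.      0.0715 -0.0008]
```

Request:
jog_arm([
  [[0,0.025,-0.001],[0,0,0],0.062],
  [[0,0.025,0],[0,0,0],0.062],
  [[0,0.02,0],[0,0,0],0.062],
  [[0,0,0],[0,0,0],0.062],
  [[0,0,0],[0,0,0],0.03],
  [[0,0,0],[0,0,0],0.03],
  [[0,0,0],[0,0,0],0.03],
  [[0,0,0],[0,0,0],0.03],
])

```text
time_s: 10.7
tcp_pos: [0.6011, 0.0383, 0.061]
ee_rot: [[0.037, 0.002, -0.999], [0.999, 0.001, 0.037], [0.001, -1.0, -0.002]]
wrist_force: [-0.4, 3.9, 2.3]
gripper_width: 0.494
```

Request:
jog_arm([
  [[0,0,-0.005],[0,0,0],0.03],
  [[0,0,-0.005],[0,0,0],0.03],
  [[0,0,-0.005],[0,0,0],0.03],
  [[0,0,-0.005],[0,0,0],0.03],
  [[0,0,-0.003],[0,0,0],0.03],
  [[0,0,0],[0,0,0],0.03],
  [[0,0,0],[0,0,0],0.03],
])

```text
time_s: 11.58
tcp_pos: [0.6197, 0.0374, 0.0609]
ee_rot: [[0.038, -0.007, -0.999], [0.999, 0.0, 0.038], [-0.0, -1.0, 0.007]]
wrist_force: [-10.7, 7.1, 11.2]
gripper_width: 0.496
```

Request:
jog_arm([
  [[0,0,0.007],[0,0,0],0.03],
  [[0,0,0.007],[0,0,0],0.03],
  [[0,0,0.007],[0,0,0],0.03],
  [[0,0,0],[0,0,0],0.03],
  [[0,0,0],[0,0,0],0.062],
  [[0,0,0],[0,0,0],0.062],
  [[0,-0.03,0],[0,0,0],0.06],
  [[0,-0.03,0],[0,0,0],0.06],
  [[0,0,0],[0,0,0],0.06],
])

```text
time_s: 12.7
tcp_pos: [0.6042, 0.0372, 0.1226]
ee_rot: [[0.037, 0.005, -0.999], [0.999, 0.001, 0.037], [0.001, -1.0, -0.005]]
wrist_force: [-0.3, 0.2, -0.6]
gripper_width: 0.687
```

Request:
jog_arm([
  [[0,0,0.035],[0,0,0],0.06],
  [[0,0,0.034],[0,0,0],0.06],
  [[0,0,0],[0,0,0],0.06],
  [[0,0,0],[0,0,0],0.06],
])

```text
time_s: 13.2
tcp_pos: [0.5339, 0.0398, 0.1198]
ee_rot: [[0.037, 0.0, -0.999], [0.999, -0.0, 0.037], [-0.0, -1.0, -0.0]]
wrist_force: [-0.4, -0.8, 0.2]
gripper_width: 0.695
```

Run:
```python
from h import *
go((*W(CP,-.107,-.08),.071),-2.1)
shot('side','s3.png',(100,170,300,310),3.5)
```

```text
t 13.2 tcp [0.5339 0.0398 0.1198] jaw 87.87 tilt [ 0. -0. -1.] g 60.5 F [-0.4 -0.8  0.2] J6 -114
 turn y -0.03; shift before turn [-0.0001  0.0488  0.0032] after turn [-0.      0.0488  0.0032]
```

View pics/s3.png

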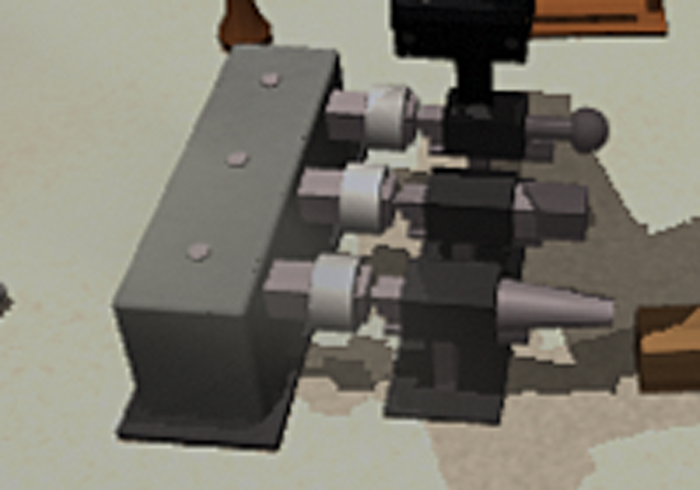

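All collars are forward and all three stakes stand about 20 mm out; the gripper is over the dome at crop (485,90). Grip and draw it.

Request:
jog_arm([
  [[0,0.025,0.003],[0,0,0],0.06],
  [[0,0.024,0],[0,0,0],0.06],
  [[0,0,0],[0,0,0],0.06],
  [[0,0,0],[0,0,0],0.02],
  [[0,0,0],[0,0,0],0.02],
  [[0,0,0],[0,0,0],0.02],
  [[0,0,0],[0,0,0],0.02],
  [[0,0,0],[0,0,0],0.02],
])

```text
time_s: 14.25
tcp_pos: [0.531, 0.0405, 0.0718]
ee_rot: [[0.037, 0.002, -0.999], [0.999, 0.001, 0.037], [0.001, -1.0, -0.002]]
wrist_force: [-1.0, 2.2, 3.0]
gripper_width: 0.385
```

Request:
jog_arm([
  [[0,-0.001,0.008],[0,0,0],0.02],
  [[0,0,0.01],[0,0,0],0.02],
  [[0,0,0.015],[0,0,0],0.02],
  [[0,-0.01,0.015],[0,0,0],0.02],
  [[0,-0.03,0],[0,0,0],0.02],
  [[0,-0.03,0],[0,0,0],0.02],
  [[0,0,0],[0,0,0],0.02],
])

```text
time_s: 15.12
tcp_pos: [0.4825, 0.0421, 0.1441]
ee_rot: [[0.037, 0.004, -0.999], [0.999, 0.002, 0.037], [0.002, -1.0, -0.004]]
wrist_force: [-0.3, -0.1, -4.4]
gripper_width: 0.388
```

Run:
```python
from h import *
go((*W(RK,-.0105,-.066),.10),4.2)
```

```text
t 15.125 tcp [0.4825 0.0421 0.1441] jaw 87.87 tilt [ 0.004  0.002 -1.   ] g 33.8 F [-0.3 -0.1 -4.4] J6 -116
 turn y -6.33; shift before turn [-0.3694  0.0436 -0.0445] after turn [-0.372   0.0436 -0.0035]
```

Request:
jog_arm([
  [[-0.053,0,-0.0064],[0,0,0],0.02],
  [[-0.053,0,-0.0064],[0,0,0],0.02],
  [[-0.053,0,-0.0064],[0,0,0],0.02],
  [[-0.053,0,-0.0064],[0,0,0],0.02],
  [[-0.053,0,-0.0064],[0,0,0],0.02],
  [[-0.053,0,-0.0064],[0,0,0],0.02],
  [[-0.051,0,-0.006],[0,0,0],0.02],
  [[0,0.02,0],[0,-6.3,0],0.02],
  [[0,0.02,0],[0,0,0],0.02],
  [[0,0,0],[0,0,0],0.02],
])

```text
time_s: 16.38
tcp_pos: [0.5098, -0.3273, 0.0982]
ee_rot: [[-0.071, -0.008, -0.997], [0.997, 0.004, -0.071], [0.004, -1.0, 0.008]]
wrist_force: [-0.2, -0.1, -4.7]
gripper_width: 0.387
```

Request:
jog_arm([
  [[0,0,0],[0,0,0],0.02],
  [[0,0,0],[0,0,0],0.02],
])

```text
time_s: 16.62
tcp_pos: [0.5136, -0.3284, 0.1029]
ee_rot: [[-0.073, 0.001, -0.997], [0.997, -0.001, -0.073], [-0.001, -1.0, -0.001]]
wrist_force: [-0.6, 0.5, -3.6]
gripper_width: 0.385
```

Run:
```python
from h import *
go((*W(RK,-.0105,-.066),.04),4.2)
shot('top','t1.png',(290,120,420,260),4)
p=W(RK,-.0955,-.066);print(proj('top',(*p,.035)),proj('top',(*W(RK,.0955,-.066),.035)),proj('top',(*W(RK,-.0105-.082,-.066),.12)))
```

```text
t 16.625 tcp [ 0.5136 -0.3284  0.1029] jaw 94.19 tilt [ 0.001 -0.001 -1.   ] g 33.5 F [-0.6  0.5 -3.6] J6 -68
 turn y -0.01; shift before turn [-0.0001  0.0629  0.0003] after turn [-0.0001  0.0629  0.0003]
[386.4720071  221.07887394] [381.18507256 154.47019652] [395.27607753 219.35491492]
```

View pics/t1.png

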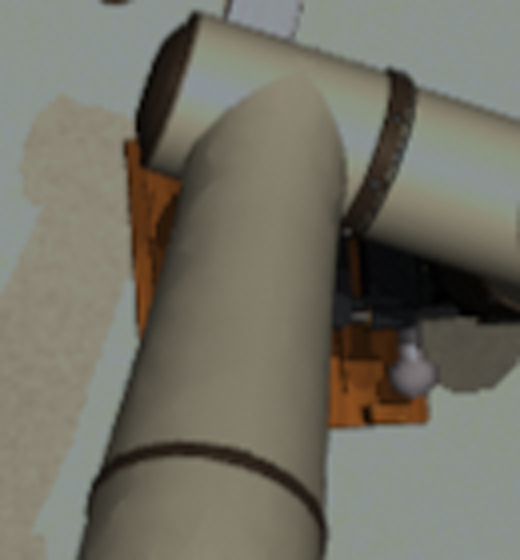

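Dome is over channel 2, with its tip at crop (413,375) and the stop at (385,412), matching the projection. Quick check of the rack frame against the six posts in the first image.

Run:
```python
from h import *
a=np.radians(4.2)
for sx,pts in((1,((594,163),(660,158),(725,155))),(-1,((604,364),(670,360),(740,356)))):
    for (u,v),y in zip(pts,(.066,0,-.066)):
        p=ray('top',u/2.9-.33+130,v/2.9-.33+100,.035)[:2]-RK[0]
        print(sx,y,np.round([p[0]*np.cos(a)+p[1]*np.sin(a),-p[0]*np.sin(a)+p[1]*np.cos(a)],4))
```

```text
1 0.066 [0.0987 0.0678]
1 0 [0.1002 0.0023]
1 -0.066 [ 0.0997 -0.062 ]
-1 0.066 [-0.0999  0.0716]
-1 0 [-0.0994  0.0072]
-1 -0.066 [-0.0991 -0.0611]
```

Request:
jog_arm([
  [[0.001,0.03,0],[0,0,0],0.02],
  [[0,0.03,0],[0,0,0],0.02],
  [[0,0.012,0],[0,0,0],0.02],
  [[0,0.008,0],[0,0,0],0.02],
  [[0,0,0],[0,0,0],0.02],
  [[0,0,0],[0,0,0],0.02],
])

```text
time_s: 17.42
tcp_pos: [0.5137, -0.3278, 0.023]
ee_rot: [[-0.073, 0.002, -0.997], [0.997, -0.001, -0.073], [-0.001, -1.0, -0.002]]
wrist_force: [-0.4, -0.8, -4.1]
gripper_width: 0.388
```

```bash
sed -i 's/-.262\]/-.261]/' h.py
python3 - <<'E'
from h import *
go((*W(RK,-.0105,-.066),.022),4.2)
E
```

```text
t 17.425 tcp [ 0.5137 -0.3278  0.023 ] jaw 94.17 tilt [ 0.002 -0.001 -1.   ] g 33.8 F [-0.4 -0.8 -4.1] J6 -69
 turn y -0.03; shift before turn [0.0002 0.001  0.0003] after turn [0.0002 0.001  0.0003]
```

Request:
jog_arm([
  [[0,0.001,0.002],[0,0,0],0.02],
  [[0,0,0.002],[0,0,0],0.02],
  [[0,0,0],[0,0,0],0.02],
  [[0,0,0],[0,0,0],0.02],
])

```text
time_s: 17.92
tcp_pos: [0.5101, -0.3283, 0.0221]
ee_rot: [[-0.073, 0.002, -0.997], [0.997, -0.001, -0.073], [-0.001, -1.0, -0.002]]
wrist_force: [1.7, 0.3, 1.5]
gripper_width: 0.384
```

Request:
jog_arm([
  [[0,0,0.002],[0,0,0],0.02],
  [[0,0,0],[0,0,0],0.02],
  [[0,0,0],[0,0,0],0.02],
])

```text
time_s: 18.3
tcp_pos: [0.5092, -0.3285, 0.0221]
ee_rot: [[-0.073, 0.005, -0.997], [0.997, -0.002, -0.073], [-0.002, -1.0, -0.004]]
wrist_force: [4.6, 1.0, 2.7]
gripper_width: 0.388
```

Request:
jog_arm([
  [[0,0,0.002],[0,0,0],0.02],
  [[0,0,0],[0,0,0],0.02],
  [[0,0,0],[0,0,0],0.02],
])

```text
time_s: 18.68
tcp_pos: [0.5091, -0.3286, 0.0222]
ee_rot: [[-0.073, 0.008, -0.997], [0.997, -0.003, -0.073], [-0.003, -1.0, -0.008]]
wrist_force: [9.4, 1.8, 0.3]
gripper_width: 0.39
```

Request:
jog_arm([
  [[0,0,-0.002],[0,0,0],0.048],
  [[0,0,0],[0,0,0],0.048],
  [[0,-0.04,0],[0,0,0],0.06],
  [[0,-0.06,0],[0,0,0],0.06],
  [[0,0,0],[0,0,0],0.06],
  [[0,0,0],[0,0,0],0.06],
])

```text
time_s: 19.42
tcp_pos: [0.5056, -0.3276, 0.1204]
ee_rot: [[-0.072, -0.002, -0.997], [0.997, 0.001, -0.072], [0.001, -1.0, 0.002]]
wrist_force: [0.2, -0.9, -0.8]
gripper_width: 0.688
```

```bash
sed -i 's/\[.519,-.261\]/[.518,-.261]/' h.py
python3 - <<'E'
from h import *
go((*W(CP,-.107,0),.12),-2.1)
E
```

```text
t 19.425 tcp [ 0.5056 -0.3276  0.1204] jaw 94.11 tilt [-0.002  0.001 -1.   ] g 59.9 F [ 0.2 -0.9 -0.8] J6 -68
 turn y 6.21; shift before turn [ 0.4443  0.0009 -0.06  ] after turn [ 0.4482  0.0009 -0.0116]
```

Request:
jog_arm([
  [[0,0,0],[0,6.2,0],0.06],
  [[0.056,0,-0.0014],[0,0,0],0.06],
  [[0.056,0,-0.0014],[0,0,0],0.06],
  [[0.056,0,-0.0014],[0,0,0],0.06],
  [[0.056,0,-0.0014],[0,0,0],0.06],
  [[0.056,0,-0.0014],[0,0,0],0.06],
  [[0.056,0,-0.0014],[0,0,0],0.06],
  [[0.056,0,-0.0014],[0,0,0],0.06],
  [[0.056,0,-0.0014],[0,0,0],0.06],
  [[0,0,0],[0,0,0],0.06],
])

```text
time_s: 20.68
tcp_pos: [0.5331, 0.122, 0.119]
ee_rot: [[0.031, -0.003, -1.0], [1.0, -0.002, 0.031], [-0.002, -1.0, 0.003]]
wrist_force: [-0.0, -0.0, -0.3]
gripper_width: 0.688
```

Request:
jog_arm([
  [[0,0,0],[0,0,0],0.06],
  [[0,0,0],[0,0,0],0.06],
])

```text
time_s: 20.92
tcp_pos: [0.5334, 0.1179, 0.1203]
ee_rot: [[0.037, -0.002, -0.999], [0.999, -0.001, 0.037], [-0.001, -1.0, 0.002]]
wrist_force: [0.5, -0.3, -0.5]
gripper_width: 0.692
```

Run:
```python
from h import *
go((*W(CP,-.107,0),.071),-2.1)
```

```text
t 20.925 tcp [0.5334 0.1179 0.1203] jaw 87.86 tilt [-0.002 -0.001 -1.   ] g 60.2 F [ 0.5 -0.3 -0.5] J6 -122
 turn y -0.04; shift before turn [ 0.002   0.0493 -0.0002] after turn [ 0.002   0.0493 -0.0002]
```

Request:
jog_arm([
  [[0.002,0.025,0.0],[0,0,0],0.06],
  [[0,0.024,0],[0,0,0],0.06],
  [[0,0,0],[0,0,0],0.06],
  [[0,0,0],[0,0,0],0.02],
  [[0,0,0],[0,0,0],0.02],
  [[0,0,0],[0,0,0],0.02],
  [[0,0,0],[0,0,0],0.02],
  [[0,0,0],[0,0,0],0.02],
])

```text
time_s: 21.92
tcp_pos: [0.5345, 0.1215, 0.0727]
ee_rot: [[0.035, 0.001, -0.999], [0.999, 0.0, 0.035], [0.0, -1.0, -0.001]]
wrist_force: [-0.2, -1.1, 4.9]
gripper_width: 0.389
```

Request:
jog_arm([
  [[0,-0.001,0.008],[0,0,0],0.02],
  [[0,0,0.01],[0,0,0],0.02],
  [[0,0,0.015],[0,0,0],0.02],
  [[0,-0.01,0.015],[0,0,0],0.02],
  [[0,-0.03,0],[0,0,0],0.02],
  [[0,-0.03,0],[0,0,0],0.02],
  [[0,0,0],[0,0,0],0.02],
  [[0,0,0],[0,0,0],0.02],
])

```text
time_s: 22.92
tcp_pos: [0.4846, 0.1227, 0.1422]
ee_rot: [[0.036, -0.002, -0.999], [0.999, -0.0, 0.036], [-0.001, -1.0, 0.002]]
wrist_force: [0.0, 0.2, -4.3]
gripper_width: 0.384
```

Run:
```python
from h import *
go((*W(RK,-.0205,0),.10),4.2)
```

```text
t 22.925 tcp [0.4846 0.1227 0.1422] jaw 87.95 tilt [-0.002 -0.    -1.   ] g 33.4 F [ 0.   0.2 -4.3] J6 -125
 turn y -6.25; shift before turn [-0.3844  0.0423 -0.0268] after turn [-0.3851  0.0423  0.0152]
```

Request:
jog_arm([
  [[-0.055,0,-0.0038],[0,0,0],0.02],
  [[-0.055,0,-0.0038],[0,0,0],0.02],
  [[-0.055,0,-0.0038],[0,0,0],0.02],
  [[-0.055,0,-0.0038],[0,0,0],0.02],
  [[-0.055,0,-0.0038],[0,0,0],0.02],
  [[-0.055,0,-0.0038],[0,0,0],0.02],
  [[-0.0544,0,-0.0038],[0,0,0],0.02],
  [[0,0.02,0],[0,-6.25,0],0.02],
  [[0,0.02,0],[0,0,0],0.02],
  [[0,0,0],[0,0,0],0.02],
])

```text
time_s: 24.18
tcp_pos: [0.4964, -0.2615, 0.0997]
ee_rot: [[-0.072, -0.008, -0.997], [0.997, 0.002, -0.072], [0.003, -1.0, 0.008]]
wrist_force: [-0.5, -0.3, -1.9]
gripper_width: 0.392
```

Request:
jog_arm([
  [[0,0,0],[0,0,0],0.02],
  [[0,0,0],[0,0,0],0.02],
])

```text
time_s: 24.42
tcp_pos: [0.4997, -0.2619, 0.1038]
ee_rot: [[-0.074, 0.001, -0.997], [0.997, -0.0, -0.074], [-0.0, -1.0, -0.001]]
wrist_force: [0.6, 0.2, -3.6]
gripper_width: 0.39
```

Run:
```python
from h import *
go((*W(RK,-.0205,0),.025),4.2)
```

```text
t 24.425 tcp [ 0.4997 -0.2619  0.1038] jaw 94.25 tilt [ 0.001 -0.    -1.   ] g 33.9 F [ 0.6  0.2 -3.6] J6 -75
 turn y 0.05; shift before turn [-0.0004  0.0788  0.0023] after turn [-0.0004  0.0788  0.0023]
```

Request:
jog_arm([
  [[0,0.03,0],[0,0,0],0.02],
  [[0,0.03,0],[0,0,0],0.02],
  [[0,0.012,0],[0,0,0],0.02],
  [[0,0.007,0],[0,0,0],0.02],
  [[0,0,0],[0,0,0],0.02],
  [[0,0,0],[0,0,0],0.02],
])

```text
time_s: 25.18
tcp_pos: [0.5, -0.2623, 0.0251]
ee_rot: [[-0.074, 0.002, -0.997], [0.997, -0.001, -0.074], [-0.001, -1.0, -0.002]]
wrist_force: [-0.3, -0.1, -2.5]
gripper_width: 0.388
```

Request:
jog_arm([
  [[0,0.001,0.002],[0,0,0],0.02],
  [[0,0,0.002],[0,0,0],0.02],
  [[0,0,0],[0,0,0],0.02],
  [[0,0,0],[0,0,0],0.02],
])

```text
time_s: 25.68
tcp_pos: [0.4953, -0.2624, 0.0232]
ee_rot: [[-0.074, 0.0, -0.997], [0.997, -0.0, -0.074], [-0.0, -1.0, -0.0]]
wrist_force: [1.1, 0.1, -3.8]
gripper_width: 0.387
```

Request:
jog_arm([
  [[0,0,0.002],[0,0,0],0.02],
  [[0,0,0],[0,0,0],0.02],
  [[0,0,0],[0,0,0],0.02],
])

```text
time_s: 26.05
tcp_pos: [0.4953, -0.2625, 0.0236]
ee_rot: [[-0.074, 0.004, -0.997], [0.997, -0.001, -0.074], [-0.001, -1.0, -0.004]]
wrist_force: [5.0, 1.6, -3.4]
gripper_width: 0.385
```

Request:
jog_arm([
  [[0,0,0.002],[0,0,0],0.02],
  [[0,0,0],[0,0,0],0.02],
  [[0,0,0],[0,0,0],0.02],
])

```text
time_s: 26.42
tcp_pos: [0.4953, -0.2626, 0.024]
ee_rot: [[-0.074, 0.008, -0.997], [0.997, -0.001, -0.074], [-0.002, -1.0, -0.008]]
wrist_force: [7.0, 3.7, -3.8]
gripper_width: 0.391
```

Request:
jog_arm([
  [[0,0.0015,-0.002],[0,0,0],0.02],
  [[0,0.001,0],[0,0,0],0.02],
  [[0,0,0],[0,0,0],0.02],
])

```text
time_s: 26.8
tcp_pos: [0.4954, -0.2626, 0.0231]
ee_rot: [[-0.075, 0.004, -0.997], [0.997, -0.001, -0.075], [-0.002, -1.0, -0.004]]
wrist_force: [2.9, 5.6, 8.8]
gripper_width: 0.388
```

Request:
jog_arm([
  [[0,0,0],[0,0,0],0.048],
  [[0,0,0],[0,0,0],0.048],
  [[0,-0.04,0],[0,0,0],0.06],
  [[0,-0.06,0],[0,0,0],0.06],
  [[0,0,0],[0,0,0],0.06],
  [[0,0,0],[0,0,0],0.06],
  [[0,0,0],[0,0,0],0.06],
])

```text
time_s: 27.68
tcp_pos: [0.4918, -0.2622, 0.1188]
ee_rot: [[-0.073, -0.004, -0.997], [0.997, 0.001, -0.073], [0.001, -1.0, 0.004]]
wrist_force: [0.4, 0.7, -0.2]
gripper_width: 0.685
```

Run:
```python
from h import *
go((*W(CP,-.107,.08),.12),-2.1)
```

```text
t 27.675 tcp [ 0.4918 -0.2622  0.1188] jaw 94.19 tilt [-0.004  0.001 -1.   ] g 59.6 F [ 0.4  0.7 -0.2] J6 -74
 turn y 6.29; shift before turn [ 0.4575 -0.0009 -0.0783] after turn [ 0.4633 -0.0009 -0.0277]
```

Request:
jog_arm([
  [[0,0,0],[0,6.25,0],0.06],
  [[0.058,-0.001,-0.0034],[0,0,0],0.06],
  [[0.058,0,-0.0034],[0,0,0],0.06],
  [[0.058,0,-0.0034],[0,0,0],0.06],
  [[0.058,0,-0.0034],[0,0,0],0.06],
  [[0.058,0,-0.0034],[0,0,0],0.06],
  [[0.058,0,-0.0034],[0,0,0],0.06],
  [[0.058,0,-0.0034],[0,0,0],0.06],
  [[0.058,0,-0.0034],[0,0,0],0.06],
  [[0,0,0],[0,0,0],0.06],
])

```text
time_s: 28.92
tcp_pos: [0.5366, 0.2036, 0.1197]
ee_rot: [[0.031, -0.002, -1.0], [1.0, -0.001, 0.031], [-0.001, -1.0, 0.002]]
wrist_force: [-0.1, -0.9, -0.6]
gripper_width: 0.688
```

Request:
jog_arm([
  [[0,0,0],[0,0,0],0.06],
  [[0,0,0],[0,0,0],0.06],
])

```text
time_s: 29.18
tcp_pos: [0.5364, 0.1989, 0.1209]
ee_rot: [[0.037, -0.002, -0.999], [0.999, -0.001, 0.037], [-0.001, -1.0, 0.001]]
wrist_force: [-0.6, 0.4, 0.1]
gripper_width: 0.691
```

Run:
```python
from h import *
go((*W(CP,-.107,.08),.07),-2.1)
```

```text
t 29.175 tcp [0.5364 0.1989 0.1209] jaw 87.89 tilt [-0.002 -0.001 -1.   ] g 60.1 F [-0.6  0.4  0.1] J6 -129
 turn y -0.01; shift before turn [ 0.0009  0.0509 -0.0001] after turn [ 0.0009  0.0509 -0.0001]
```

Request:
jog_arm([
  [[0.001,0.025,0.001],[0,0,0],0.06],
  [[0,0.026,0],[0,0,0],0.06],
  [[0,0,0],[0,0,0],0.06],
  [[0,0,0],[0,0,0],0.02],
  [[0,0,0],[0,0,0],0.02],
  [[0,0,0],[0,0,0],0.02],
  [[0,0,0],[0,0,0],0.02],
  [[0,0,0],[0,0,0],0.02],
])

```text
time_s: 30.18
tcp_pos: [0.5362, 0.2014, 0.0713]
ee_rot: [[0.035, 0.001, -0.999], [0.999, 0.0, 0.035], [0.0, -1.0, -0.001]]
wrist_force: [-0.4, -0.0, 3.7]
gripper_width: 0.39
```

Request:
jog_arm([
  [[0,-0.001,0.008],[0,0,0],0.02],
  [[0,0,0.01],[0,0,0],0.02],
  [[0,0,0.015],[0,0,0],0.02],
  [[0,-0.01,0.015],[0,0,0],0.02],
  [[0,-0.03,0],[0,0,0],0.02],
  [[0,-0.03,0],[0,0,0],0.02],
  [[0,0,0],[0,0,0],0.02],
  [[0,0,0],[0,0,0],0.02],
])

```text
time_s: 31.18
tcp_pos: [0.4863, 0.2025, 0.1406]
ee_rot: [[0.036, -0.002, -0.999], [0.999, -0.001, 0.036], [-0.001, -1.0, 0.002]]
wrist_force: [-0.3, -0.2, -3.6]
gripper_width: 0.39
```

Run:
```python
from h import *
go((*W(RK,0.0005,.066),.10),4.2)
```

```text
t 31.175 tcp [0.4863 0.2025 0.1406] jaw 87.95 tilt [-0.002 -0.001 -1.   ] g 34.0 F [-0.3 -0.2 -3.6] J6 -132
 turn y -6.25; shift before turn [-0.3964  0.0409 -0.0416] after turn [-0.3985  0.0409  0.0018]
```

Request:
jog_arm([
  [[-0.0567,0,-0.0058],[0,0,0],0.02],
  [[-0.0567,0,-0.0058],[0,0,0],0.02],
  [[-0.0567,0,-0.0058],[0,0,0],0.02],
  [[-0.0567,0,-0.0058],[0,0,0],0.02],
  [[-0.0567,0,-0.0058],[0,0,0],0.02],
  [[-0.0567,0,-0.0058],[0,0,0],0.02],
  [[-0.0562,0,-0.0058],[0,0,0],0.02],
  [[0,0.02,0],[0,-6.25,0],0.02],
  [[0,0.02,0],[0,0,0],0.02],
  [[0,0,0],[0,0,0],0.02],
])

```text
time_s: 32.42
tcp_pos: [0.5117, -0.1944, 0.0984]
ee_rot: [[-0.072, -0.008, -0.997], [0.997, 0.001, -0.072], [0.002, -1.0, 0.008]]
wrist_force: [0.6, -0.4, -2.3]
gripper_width: 0.383
```

Request:
jog_arm([
  [[0,0,0],[0,0,0],0.02],
  [[0,0,0],[0,0,0],0.02],
])

```text
time_s: 32.67
tcp_pos: [0.515, -0.1944, 0.1023]
ee_rot: [[-0.074, 0.001, -0.997], [0.997, -0.0, -0.074], [-0.0, -1.0, -0.001]]
wrist_force: [-0.2, 0.5, -3.0]
gripper_width: 0.39
```

Run:
```python
from h import *
go((*W(RK,0.0005,.066),.023),4.2)
```

```text
t 32.675 tcp [ 0.515  -0.1944  0.1023] jaw 94.25 tilt [ 0.001 -0.    -1.   ] g 34.0 F [-0.2  0.5 -3. ] J6 -82
 turn y 0.05; shift before turn [-0.0006  0.0792  0.0015] after turn [-0.0006  0.0792  0.0015]
```

Request:
jog_arm([
  [[0,0.03,0],[0,0,0],0.02],
  [[0,0.03,0],[0,0,0],0.02],
  [[0,0.012,0],[0,0,0],0.02],
  [[0,0.007,0],[0,0,0],0.02],
  [[0,0,0],[0,0,0],0.02],
  [[0,0,0],[0,0,0],0.02],
])

```text
time_s: 33.42
tcp_pos: [0.5152, -0.1947, 0.0235]
ee_rot: [[-0.074, 0.002, -0.997], [0.997, -0.0, -0.074], [-0.0, -1.0, -0.002]]
wrist_force: [0.1, -0.2, -1.4]
gripper_width: 0.39
```

Request:
jog_arm([
  [[0,0.001,0.002],[0,0,0],0.02],
  [[0,0,0.002],[0,0,0],0.02],
  [[0,0,0],[0,0,0],0.02],
  [[0,0,0],[0,0,0],0.02],
])

```text
time_s: 33.92
tcp_pos: [0.5102, -0.1949, 0.0217]
ee_rot: [[-0.074, -0.0, -0.997], [0.997, -0.0, -0.074], [-0.0, -1.0, 0.0]]
wrist_force: [-2.7, -0.3, -0.1]
gripper_width: 0.387
```

Request:
jog_arm([
  [[0,0,0.002],[0,0,0],0.02],
  [[0,0,0],[0,0,0],0.02],
  [[0,0,0],[0,0,0],0.02],
])

```text
time_s: 34.3
tcp_pos: [0.5088, -0.1951, 0.0217]
ee_rot: [[-0.074, 0.001, -0.997], [0.997, -0.0, -0.074], [-0.0, -1.0, -0.001]]
wrist_force: [-0.0, -0.5, -1.3]
gripper_width: 0.389
```

Request:
jog_arm([
  [[0,0,0.002],[0,0,0],0.02],
  [[0,0,0],[0,0,0],0.02],
  [[0,0,0],[0,0,0],0.02],
])

```text
time_s: 34.67
tcp_pos: [0.5079, -0.1952, 0.0219]
ee_rot: [[-0.074, 0.003, -0.997], [0.997, -0.0, -0.074], [-0.001, -1.0, -0.003]]
wrist_force: [4.1, 0.5, -2.2]
gripper_width: 0.39
```

Request:
jog_arm([
  [[0,0,0.002],[0,0,0],0.02],
  [[0,0.0015,0],[0,0,0],0.02],
  [[0,0,0],[0,0,0],0.02],
])

```text
time_s: 35.05
tcp_pos: [0.5079, -0.1953, 0.0217]
ee_rot: [[-0.074, 0.007, -0.997], [0.997, -0.001, -0.074], [-0.001, -1.0, -0.007]]
wrist_force: [5.2, 2.9, 2.4]
gripper_width: 0.394
```

Request:
jog_arm([
  [[0,0,-0.002],[0,0,0],0.048],
  [[0,0,0],[0,0,0],0.048],
  [[0,-0.04,0],[0,0,0],0.06],
  [[0,-0.06,0],[0,0,0],0.06],
  [[0.05,0,-0.03],[0,0,0],0.06],
  [[0.05,0,-0.03],[0,0,0],0.06],
  [[0.05,0,0],[0,0,0],0.06],
  [[0.05,0,0],[0,0,0],0.06],
  [[0.05,0,0],[0,0,0],0.06],
  [[0,0,0],[0,0,0],0.06],
])

```text
time_s: 36.3
tcp_pos: [0.5467, 0.0608, 0.1196]
ee_rot: [[-0.078, -0.002, -0.997], [0.997, -0.001, -0.078], [-0.001, -1.0, 0.002]]
wrist_force: [0.1, -0.1, 0.3]
gripper_width: 0.688
```

Request:
jog_arm([
  [[0.05,0,0.02],[0,0,0],0.06],
  [[0.05,0,0.02],[0,0,0],0.06],
  [[0,0,0],[0,0,0],0.06],
])

```text
time_s: 36.67
tcp_pos: [0.4989, 0.1564, 0.1198]
ee_rot: [[-0.077, -0.002, -0.997], [0.997, -0.001, -0.077], [-0.001, -1.0, 0.002]]
wrist_force: [-0.8, -0.6, -0.6]
gripper_width: 0.687
```

Run:
```python
from h import *
go((.405,.18,.12),0)
im=shot('top','t2.png')
a=cv2.resize(im[140:240,300:410],None,fx=5,fy=5,interpolation=2)
b=cv2.resize(im[160:250,130:240],None,fx=2.6,fy=2.6,interpolation=2)
o=np.zeros((500,550+b.shape[1],3),np.uint8);o[:,:550]=a;o[:b.shape[0],550:]=b;cv2.imwrite('pics/t2c.png',o)
hsv=cv2.cvtColor(im,cv2.COLOR_BGR2HSV)
m=cv2.inRange(hsv,(14,90,40),(28,255,255));m[:, :130]=0;m[:,240:]=0;m[:165]=0;m[250:]=0
n,l,s,_=cv2.connectedComponentsWithStats(m)
for i in range(1,n):
    if s[i,4]<60: continue
    cs,_=cv2.findContours((l==i).astype(np.uint8),0,2);b=cv2.boxPoints(cv2.minAreaRect(cs[0]))
    P=np.array([ray('top',u,v,.04)[:2] for u,v in b])
    print(s[i],P.mean(0).round(4),np.round(P[1]-P[0],4),np.round(P[2]-P[1],4))
```

```text
t 36.675 tcp [0.4989 0.1564 0.1198] jaw 94.42 tilt [-0.002 -0.001 -1.   ] g 59.8 F [-0.8 -0.6 -0.6] J6 -121
 turn y 4.42; shift before turn [ 0.0307 -0.0001  0.0918] after turn [ 0.0236 -0.0001  0.0939]
[169 165  38  27 398] [0.5399 0.2333] [ 0.002  -0.1066] [-0.0749 -0.0024]
[197 216  14  19 225] [0.4065 0.1831] [ 0.004  -0.0356] [-0.0493 -0.006 ]
```

View pics/t2c.png

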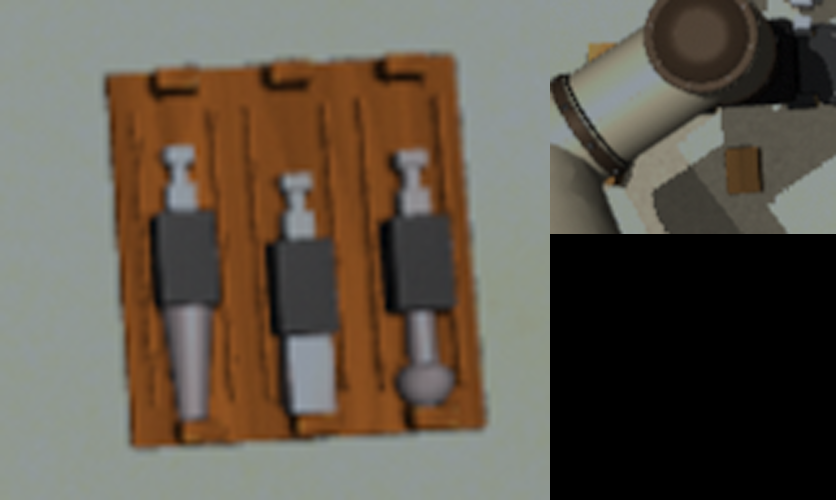

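All three stakes lie in their channels, heads at the near stops and gaps at the far end. The 50 block is still at about (0.406,0.183). I'll square it up by squeezing along its length, which also feels the length, then grip it across.

Request:
jog_arm([
  [[0.0165,0,0.045],[0,0,0],0.075],
  [[0.0165,0,0.045],[0,0,0],0.075],
  [[0,0,0],[0,-9.7,0],0.075],
  [[0,0,0],[0,-9.7,0],0.075],
  [[0,0,0],[0,-9.7,0],0.075],
  [[0,0,0],[0,-9.7,0],0.075],
  [[0,0,0],[0,-9.7,0],0.075],
  [[0,0,0],[0,-9.7,0],0.075],
  [[0,0,0],[0,-9.7,0],0.075],
  [[0,0,0],[0,-9.7,0],0.075],
])

```text
time_s: 37.98
tcp_pos: [0.4087, 0.1798, 0.1198]
ee_rot: [[-0.99, -0.001, -0.14], [0.14, -0.001, -0.99], [0.001, -1.0, 0.001]]
wrist_force: [0.5, -0.3, 0.7]
gripper_width: 0.863
```

Request:
jog_arm([
  [[0,0,0],[0,-9.5,0],0.075],
  [[0,0,0],[0,0,0],0.075],
  [[0,0,0],[0,0,0],0.075],
  [[0,0,0],[0,0,0],0.075],
])

```text
time_s: 38.48
tcp_pos: [0.4086, 0.1812, 0.12]
ee_rot: [[-1.0, -0.0, 0.021], [-0.021, -0.0, -1.0], [0.0, -1.0, 0.0]]
wrist_force: [-0.4, 0.3, -0.8]
gripper_width: 0.864
```

Run:
```python
from h import *
go((.4055,.1825,.015),91.5)
```

```text
t 38.475 tcp [0.4086 0.1812 0.12  ] jaw -178.8 tilt [-0. -0. -1.] g 75.2 F [-0.4  0.3 -0.8] J6 -44
 turn y -0.30; shift before turn [ 0.003   0.105  -0.0014] after turn [ 0.003   0.105  -0.0014]
```

Request:
jog_arm([
  [[0.003,0.035,-0.001],[0,0,0],0.075],
  [[0,0.035,0],[0,0,0],0.075],
  [[0,0.033,0],[0,0,0],0.075],
  [[0,0,0],[0,0,0],0.075],
  [[0,0,0],[0,0,0],0.02],
  [[0,0,0],[0,0,0],0.02],
  [[0,0,0],[0,0,0],0.02],
  [[0,0,0],[0,0,0],0.02],
])

```text
time_s: 39.48
tcp_pos: [0.4059, 0.183, 0.018]
ee_rot: [[-1.0, 0.001, 0.023], [-0.023, 0.001, -1.0], [-0.001, -1.0, -0.001]]
wrist_force: [-0.6, -0.3, 6.3]
gripper_width: 0.581
```

Request:
jog_arm([
  [[0,0,0],[0,0,0],0.065],
  [[0,0,0],[0,0,0],0.065],
  [[0,-0.025,0],[0,0,0],0.06],
  [[0,-0.03,0],[0,0,0],0.06],
  [[0,0,0],[0,10,0],0.06],
  [[0,0,0],[0,10,0],0.06],
  [[0,0,0],[0,10,0],0.06],
  [[0,0,0],[0,10,0],0.06],
  [[0,0,0],[0,10,0],0.06],
  [[0,0,0],[0,10,0],0.06],
])

```text
time_s: 40.72
tcp_pos: [0.4053, 0.1824, 0.0718]
ee_rot: [[-0.515, -0.001, -0.857], [0.857, -0.0, -0.515], [-0.0, -1.0, 0.001]]
wrist_force: [-0.9, -0.8, 0.8]
gripper_width: 0.69
```

Request:
jog_arm([
  [[0,0,0],[0,10,0],0.06],
  [[0,0,0],[0,10,0],0.06],
  [[0,0,0],[0,10,0],0.06],
  [[0,0,0],[0,0,0],0.06],
  [[0,0,0],[0,0,0],0.06],
])

```text
time_s: 41.35
tcp_pos: [0.4054, 0.1825, 0.0719]
ee_rot: [[-0.025, -0.0, -1.0], [1.0, -0.0, -0.025], [-0.0, -1.0, 0.0]]
wrist_force: [-0.1, -0.5, 0.3]
gripper_width: 0.693
```

Run:
```python
from h import *
go((.4055,.1825,.012),1.2)
```

```text
t 41.35 tcp [0.4054 0.1825 0.0719] jaw 91.45 tilt [-0. -0. -1.] g 60.3 F [-0.1 -0.5  0.3] J6 -134
 turn y 0.25; shift before turn [ 0.      0.0599 -0.0001] after turn [ 0.      0.0599 -0.0001]
```

Request:
jog_arm([
  [[0,0.03,0],[0,0,0],0.06],
  [[0,0.028,0],[0,0,0],0.06],
  [[0,0,0],[0,0,0],0.06],
  [[0,0,0],[0,0,0],0.02],
  [[0,0,0],[0,0,0],0.02],
  [[0,0,0],[0,0,0],0.02],
  [[0,0,0],[0,0,0],0.02],
  [[0,0,0],[0,0,0],0.02],
])

```text
time_s: 42.35
tcp_pos: [0.4059, 0.1829, 0.0148]
ee_rot: [[-0.023, 0.001, -1.0], [1.0, 0.001, -0.023], [0.001, -1.0, -0.001]]
wrist_force: [-1.5, 0.3, 6.7]
gripper_width: 0.415
```

Request:
jog_arm([
  [[0,-0.05,0],[0,0,0],0.02],
  [[0,-0.05,0],[0,0,0],0.02],
  [[0,0,0],[0,0,0],0.02],
  [[0,0,0],[0,0,0],0.02],
])

```text
time_s: 42.85
tcp_pos: [0.4047, 0.1821, 0.1135]
ee_rot: [[-0.022, -0.001, -1.0], [1.0, -0.0, -0.022], [-0.0, -1.0, 0.001]]
wrist_force: [0.7, -1.4, -1.3]
gripper_width: 0.417
```

Run:
```python
from h import *
go((.586,-.256,.10),4.2)
```

```text
t 42.85 tcp [0.4047 0.1821 0.1135] jaw 91.28 tilt [-0.001 -0.    -1.   ] g 36.3 F [ 0.7 -1.4 -1.3] J6 -134
 turn y -2.92; shift before turn [-0.442   0.0134 -0.1714] after turn [-0.4502  0.0134 -0.1487]
```

Request:
jog_arm([
  [[-0.0553,0,-0.0214],[0,0,0],0.02],
  [[-0.0553,0,-0.0214],[0,0,0],0.02],
  [[-0.0553,0,-0.0214],[0,0,0],0.02],
  [[-0.0553,0,-0.0214],[0,0,0],0.02],
  [[-0.0553,0,-0.0214],[0,0,0],0.02],
  [[-0.0553,0,-0.0214],[0,0,0],0.02],
  [[-0.0553,0,-0.0214],[0,0,0],0.02],
  [[-0.0553,0,-0.0214],[0,0,0],0.02],
  [[0,0.03,0],[0,-2.9,0],0.02],
  [[0,0,0],[0,0,0],0.02],
])

```text
time_s: 44.1
tcp_pos: [0.5832, -0.2556, 0.0787]
ee_rot: [[-0.071, -0.011, -0.997], [0.997, 0.003, -0.071], [0.004, -1.0, 0.011]]
wrist_force: [-1.1, -0.1, -1.0]
gripper_width: 0.416
```

Request:
jog_arm([
  [[0,0,0],[0,0,0],0.02],
  [[0,0,0],[0,0,0],0.02],
])

```text
time_s: 44.35
tcp_pos: [0.5873, -0.2552, 0.0851]
ee_rot: [[-0.075, 0.001, -0.997], [0.997, -0.0, -0.075], [-0.001, -1.0, -0.001]]
wrist_force: [0.4, 0.2, -0.2]
gripper_width: 0.417
```

Run:
```python
from h import *
go((.586,-.256,.036),4.2)
```

```text
t 44.35 tcp [ 0.5873 -0.2552  0.0851] jaw 94.28 tilt [ 0.001 -0.    -1.   ] g 36.3 F [ 0.4  0.2 -0.2] J6 -77
 turn y 0.08; shift before turn [-0.0007  0.0491  0.0015] after turn [-0.0007  0.0491  0.0015]
```

Request:
jog_arm([
  [[-0.0007,0.016,0.0015],[0,0,0],0.02],
  [[0,0.016,0],[0,0,0],0.02],
  [[0,0,0],[0,0,0],0.02],
  [[0,0,0],[0,0,0],0.02],
])

```text
time_s: 44.85
tcp_pos: [0.5854, -0.2566, 0.0519]
ee_rot: [[-0.074, -0.0, -0.997], [0.997, -0.0, -0.074], [-0.0, -1.0, 0.0]]
wrist_force: [0.6, -0.5, -0.5]
gripper_width: 0.416
```

Run:
```python
from h import *
go((.586,-.256,.036),4.2)
im=shot('side','s4.png',(195,120,315,200),6)
```

```text
t 44.85 tcp [ 0.5854 -0.2566  0.0519] jaw 94.23 tilt [-0. -0. -1.] g 36.2 F [ 0.6 -0.5 -0.5] J6 -77
 turn y 0.03; shift before turn [ 0.0006  0.0159 -0.0006] after turn [ 0.0006  0.0159 -0.0006]
```

View pics/s4.png

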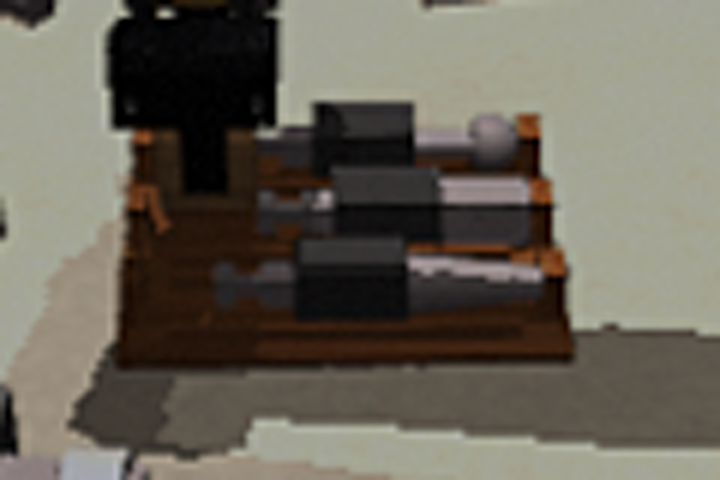

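Block hangs above the gap in channel 1 (crop 205,170), between the stop at (140,195) and the shank at (260,210). Lower it gently.

Request:
jog_arm([
  [[0.0005,0.005,-0.0005],[0,0,0],0.02],
  [[0,0.005,0],[0,0,0],0.02],
  [[0,0,0],[0,0,0],0.02],
  [[0,0,0],[0,0,0],0.02],
])

```text
time_s: 45.4
tcp_pos: [0.586, -0.256, 0.042]
ee_rot: [[-0.074, 0.0, -0.997], [0.997, 0.0, -0.074], [-0.0, -1.0, -0.0]]
wrist_force: [1.2, -0.4, -2.3]
gripper_width: 0.416
```

Request:
jog_arm([
  [[0,0.006,0],[0,0,0],0.02],
  [[0,0.006,0],[0,0,0],0.02],
  [[0,0.006,0],[0,0,0],0.02],
  [[0,0,0],[0,0,0],0.02],
  [[0,0,0],[0,0,0],0.02],
])

```text
time_s: 46.02
tcp_pos: [0.586, -0.2559, 0.0237]
ee_rot: [[-0.073, 0.0, -0.997], [0.997, 0.0, -0.073], [0.0, -1.0, -0.0]]
wrist_force: [1.4, 0.0, -1.9]
gripper_width: 0.417
```

Request:
jog_arm([
  [[0,0.002,0],[0,0,0],0.02],
  [[0,0,0],[0,0,0],0.02],
  [[0,0,0],[0,0,0],0.05],
  [[0,0,0],[0,0,0],0.05],
  [[0,-0.03,0],[0,0,0],0.05],
  [[0,-0.06,0],[0,0,0],0.06],
  [[0,0,0],[0,0,0],0.06],
  [[0,0,0],[0,0,0],0.06],
])

```text
time_s: 47.02
tcp_pos: [0.5849, -0.2559, 0.1116]
ee_rot: [[-0.073, -0.001, -0.997], [0.997, 0.001, -0.073], [0.001, -1.0, 0.001]]
wrist_force: [0.5, -0.2, -0.4]
gripper_width: 0.681
```

```bash
cat >> h.py <<'E'
def blocks():
    im=shot('top','tb.png');hsv=cv2.cvtColor(im,cv2.COLOR_BGR2HSV)
    m=cv2.inRange(hsv,(14,90,40),(28,255,255));m[:, :110]=0;m[:,250:]=0;m[:150]=0;m[270:]=0
    n,l,s,_=cv2.connectedComponentsWithStats(m)
    for i in range(1,n):
        if s[i,4]<60: continue
        cs,_=cv2.findContours((l==i).astype(np.uint8),0,2);b=cv2.boxPoints(cv2.minAreaRect(cs[0]))
        P=np.array([ray('top',u,v,.04)[:2] for u,v in b])
        e=[P[1]-P[0],P[2]-P[1]]
        print(s[i],P.mean(0).round(4),[(np.linalg.norm(d).round(4),(np.degrees(np.arctan2(d[1],d[0]))%180).round(1)) for d in e])
E
python3 - <<'E'
from h import *
blocks()
go((.411,.335,.12),-16.5)
E
```

```text
[134 183  14  12 128] [0.5071 0.3669] [(np.float64(0.0296), np.float64(174.5)), (np.float64(0.0356), np.float64(83.0))]
[143 215  16  16 176] [0.4107 0.3347] [(np.float64(0.0392), np.float64(163.9)), (np.float64(0.0355), np.float64(73.0))]
t 47.075 tcp [ 0.5845 -0.2558  0.1107] jaw 94.18 tilt [-0.003  0.001 -1.   ] g 59.5 F [ 0.4 -0.3 -1.6] J6 -77
 turn y 20.68; shift before turn [ 0.6019 -0.0082  0.13  ] after turn [ 0.5172 -0.0082  0.3342]
```

The 30 block has been knocked to (0.507,0.367); the 40 block is unmoved at (0.411,0.335). The 40 goes next.

Request:
jog_arm([
  [[0.0547,-0.001,0.0118],[0,0,0],0.065],
  [[0.0547,0,0.0118],[0,0,0],0.065],
  [[0.0547,0,0.0118],[0,0,0],0.065],
  [[0.0547,0,0.0118],[0,0,0],0.065],
  [[0.0547,0,0.0118],[0,0,0],0.065],
  [[0.0547,0,0.0118],[0,0,0],0.065],
  [[0.0547,0,0.0118],[0,0,0],0.065],
  [[0.0547,0,0.0118],[0,0,0],0.065],
  [[0.0547,0,0.0118],[0,0,0],0.065],
  [[0.0547,0,0.0118],[0,0,0],0.065],
])

```text
time_s: 48.32
tcp_pos: [0.4264, 0.2816, 0.1116]
ee_rot: [[-0.074, -0.002, -0.997], [0.997, -0.003, -0.074], [-0.003, -1.0, 0.002]]
wrist_force: [0.9, 1.1, -0.1]
gripper_width: 0.745
```

Request:
jog_arm([
  [[0.0547,0,0.0118],[0,0,0],0.065],
  [[0,0,0],[0,-9.9,0],0.065],
  [[0,0,0],[0,-9.9,0],0.065],
  [[0,0,0],[0,-9.9,0],0.065],
  [[0,0,0],[0,-9.9,0],0.065],
  [[0,0,0],[0,-9.9,0],0.065],
  [[0,0,0],[0,-9.9,0],0.065],
  [[0,0,0],[0,-9.9,0],0.065],
  [[0,0,0],[0,0,0],0.065],
  [[0,0,0],[0,0,0],0.065],
])

```text
time_s: 49.58
tcp_pos: [0.4118, 0.334, 0.1122]
ee_rot: [[-0.958, -0.001, -0.286], [0.286, -0.002, -0.958], [0.001, -1.0, 0.002]]
wrist_force: [-0.0, -0.3, 0.2]
gripper_width: 0.742
```

Run:
```python
from h import *
go((.411,.335,.014),73.5)
```

```text
t 49.575 tcp [0.4118 0.334  0.1122] jaw 163.37 tilt [-0.001 -0.002 -1.   ] g 64.6 F [-0.  -0.3  0.2] J6 -73
 turn y -0.13; shift before turn [ 0.001   0.0982 -0.0009] after turn [ 0.001   0.0982 -0.001 ]
```

Request:
jog_arm([
  [[0.001,0.035,-0.001],[0,0,0],0.065],
  [[0,0.035,0],[0,0,0],0.065],
  [[0,0.027,0],[0,0,0],0.065],
  [[0,0,0],[0,0,0],0.065],
  [[0,0,0],[0,0,0],0.02],
  [[0,0,0],[0,0,0],0.02],
  [[0,0,0],[0,0,0],0.02],
  [[0,0,0],[0,0,0],0.02],
])

```text
time_s: 50.58
tcp_pos: [0.4117, 0.3362, 0.0169]
ee_rot: [[-0.959, 0.001, -0.284], [0.284, 0.001, -0.959], [-0.0, -1.0, -0.001]]
wrist_force: [-1.2, 1.2, 4.5]
gripper_width: 0.458
```

Request:
jog_arm([
  [[0,0,0],[0,0,0],0.06],
  [[0,0,0],[0,0,0],0.06],
  [[0,-0.025,0],[0,0,0],0.06],
  [[0,-0.03,0],[0,0,0],0.06],
  [[0,0,0],[0,10,0],0.06],
  [[0,0,0],[0,10,0],0.06],
  [[0,0,0],[0,10,0],0.06],
  [[0,0,0],[0,10,0],0.06],
  [[0,0,0],[0,10,0],0.06],
  [[0,0,0],[0,10,0],0.06],
])

```text
time_s: 51.82
tcp_pos: [0.4113, 0.3355, 0.0708]
ee_rot: [[-0.228, -0.0, -0.974], [0.974, -0.0, -0.228], [-0.0, -1.0, 0.0]]
wrist_force: [-0.3, 0.7, 0.5]
gripper_width: 0.689
```

Request:
jog_arm([
  [[0,0,0],[0,10,0],0.06],
  [[0,0,0],[0,10,0],0.06],
  [[0,0,0],[0,10,0],0.06],
  [[0,0,0],[0,0,0],0.06],
  [[0,0,0],[0,0,0],0.06],
])

```text
time_s: 52.45
tcp_pos: [0.4114, 0.3356, 0.0709]
ee_rot: [[0.281, -0.0, -0.96], [0.96, -0.0, 0.281], [-0.0, -1.0, 0.0]]
wrist_force: [0.1, -0.2, 0.5]
gripper_width: 0.688
```

Run:
```python
from h import *
go((.411,.335,.012),-16.6)
```

```text
t 52.45 tcp [0.4114 0.3356 0.0709] jaw 73.66 tilt [-0. -0. -1.] g 59.9 F [ 0.1 -0.2  0.5] J6 -163
 turn y 0.26; shift before turn [-0.0007  0.0589  0.0002] after turn [-0.0007  0.0589  0.0002]
```

Request:
jog_arm([
  [[0,0.03,0],[0,0,0],0.06],
  [[0,0.028,0],[0,0,0],0.06],
  [[0,0,0],[0,0,0],0.06],
  [[0,0,0],[0,0,0],0.02],
  [[0,0,0],[0,0,0],0.02],
  [[0,0,0],[0,0,0],0.02],
  [[0,0,0],[0,0,0],0.02],
  [[0,0,0],[0,0,0],0.02],
])

```text
time_s: 53.45
tcp_pos: [0.4117, 0.336, 0.0139]
ee_rot: [[0.283, 0.001, -0.959], [0.959, 0.001, 0.283], [0.001, -1.0, -0.0]]
wrist_force: [-1.7, -0.8, 5.9]
gripper_width: 0.413
```

Request:
jog_arm([
  [[0,-0.05,0],[0,0,0],0.02],
  [[0,-0.05,0],[0,0,0],0.02],
  [[0,0,0],[0,-10.5,0],0.02],
  [[0,0,0],[0,-10,0],0.02],
  [[0,0,0],[0,0,0],0.02],
  [[0,0,0],[0,0,0],0.02],
])

```text
time_s: 54.2
tcp_pos: [0.4113, 0.3356, 0.1127]
ee_rot: [[-0.067, -0.0, -0.998], [0.998, -0.0, -0.067], [-0.0, -1.0, 0.0]]
wrist_force: [-0.1, 1.1, -0.7]
gripper_width: 0.413
```

Run:
```python
from h import *
go((.596,-.322,.085),4.2)
```

```text
t 54.2 tcp [0.4113 0.3356 0.1127] jaw 93.87 tilt [-0. -0. -1.] g 35.9 F [-0.1  1.1 -0.7] J6 -143
 turn y -0.33; shift before turn [-0.6685  0.0279 -0.1399] after turn [-0.6693  0.0279 -0.136 ]
```

Request:
jog_arm([
  [[-0.0558,0,-0.0115],[0,-0.3,0],0.02],
  [[-0.0558,0,-0.0113],[0,0,0],0.02],
  [[-0.0558,0,-0.0113],[0,0,0],0.02],
  [[-0.0558,0,-0.0113],[0,0,0],0.02],
  [[-0.0558,0,-0.0113],[0,0,0],0.02],
  [[-0.0558,0,-0.0113],[0,0,0],0.02],
  [[-0.0558,0,-0.0113],[0,0,0],0.02],
  [[-0.0558,0,-0.0113],[0,0,0],0.02],
  [[-0.0558,0,-0.0113],[0,0,0],0.02],
  [[-0.0558,0,-0.0113],[0,0,0],0.02],
])

```text
time_s: 55.45
tcp_pos: [0.5663, -0.2141, 0.1127]
ee_rot: [[-0.073, -0.0, -0.997], [0.997, 0.0, -0.073], [0.0, -1.0, 0.0]]
wrist_force: [0.8, -0.8, -0.1]
gripper_width: 0.409
```

Request:
jog_arm([
  [[-0.0558,0,-0.0113],[0,0,0],0.02],
  [[-0.0555,0,-0.0113],[0,0,0],0.02],
  [[0,0.028,0],[0,0,0],0.02],
  [[0,0,0],[0,0,0],0.02],
  [[0,0,0],[0,0,0],0.02],
  [[0,0,0],[0,0,0],0.02],
])

```text
time_s: 56.2
tcp_pos: [0.5978, -0.3211, 0.0865]
ee_rot: [[-0.076, 0.002, -0.997], [0.997, -0.001, -0.076], [-0.001, -1.0, -0.002]]
wrist_force: [0.3, 0.6, -0.4]
gripper_width: 0.41
```

Run:
```python
from h import *
go((.596,-.322,.052),4.2)
```

```text
t 56.2 tcp [ 0.5978 -0.3211  0.0865] jaw 94.37 tilt [ 0.002 -0.001 -1.   ] g 35.7 F [ 0.3  0.6 -0.4] J6 -71
 turn y 0.17; shift before turn [-0.0008  0.0345  0.0019] after turn [-0.0008  0.0345  0.0019]
```

Request:
jog_arm([
  [[-0.0008,0.016,0.0015],[0,0,0],0.02],
  [[0,0.016,0],[0,0,0],0.02],
  [[0,0,0],[0,0,0],0.02],
  [[0,0,0],[0,0,0],0.02],
])

```text
time_s: 56.7
tcp_pos: [0.5956, -0.3225, 0.0528]
ee_rot: [[-0.076, -0.0, -0.997], [0.997, -0.0, -0.076], [-0.0, -1.0, 0.0]]
wrist_force: [0.1, 0.2, -0.0]
gripper_width: 0.411
```

Run:
```python
from h import *
go((.596,-.322,.024),4.2)
```

```text
t 56.7 tcp [ 0.5956 -0.3225  0.0528] jaw 94.33 tilt [-0. -0. -1.] g 35.8 F [ 0.1  0.2 -0. ] J6 -71
 turn y 0.13; shift before turn [ 0.0005  0.0288 -0.0005] after turn [ 0.0005  0.0288 -0.0005]
```

Request:
jog_arm([
  [[0.0005,0.005,-0.0003],[0,0,0],0.02],
  [[0,0.005,0],[0,0,0],0.02],
  [[0,0,0],[0,0,0],0.02],
  [[0,0,0],[0,0,0],0.02],
])

```text
time_s: 57.2
tcp_pos: [0.5959, -0.3219, 0.0431]
ee_rot: [[-0.075, 0.0, -0.997], [0.997, -0.0, -0.075], [-0.0, -1.0, -0.0]]
wrist_force: [0.6, 0.1, -0.4]
gripper_width: 0.415
```

Request:
jog_arm([
  [[0,0.006,0],[0,0,0],0.02],
  [[0,0.006,0],[0,0,0],0.02],
  [[0,0.007,0],[0,0,0],0.02],
  [[0,0,0],[0,0,0],0.02],
  [[0,0,0],[0,0,0],0.02],
])

```text
time_s: 57.82
tcp_pos: [0.5959, -0.3218, 0.0238]
ee_rot: [[-0.075, -0.0, -0.997], [0.997, 0.0, -0.075], [0.0, -1.0, -0.0]]
wrist_force: [1.5, 0.6, -2.1]
gripper_width: 0.413
```

In. Release, rise and look for the last block.

Request:
jog_arm([
  [[0,0.002,0],[0,0,0],0.02],
  [[0,0,0],[0,0,0],0.02],
  [[0,0,0],[0,0,0],0.05],
  [[0,0,0],[0,0,0],0.05],
  [[0,-0.03,0],[0,0,0],0.05],
  [[0,-0.06,0],[0,0,0],0.06],
  [[0,0,0],[0,0,0],0.06],
  [[0,0,0],[0,0,0],0.06],
])

```text
time_s: 58.82
tcp_pos: [0.5952, -0.3217, 0.1121]
ee_rot: [[-0.075, -0.0, -0.997], [0.997, 0.001, -0.075], [0.001, -1.0, 0.0]]
wrist_force: [0.2, 0.3, -0.1]
gripper_width: 0.684
```

Run:
```python
from h import *
blocks()
go((.508,.367,.115),-6)
im=cv2.imread('pics/tb.png');cv2.imwrite('pics/t3.png',cv2.resize(im[140:240,120:230],None,fx=5,fy=5,interpolation=2))
```

```text
[134 183  14  12 128] [0.5071 0.3669] [(np.float64(0.0296), np.float64(174.5)), (np.float64(0.0356), np.float64(83.0))]
t 58.875 tcp [ 0.5948 -0.3216  0.111 ] jaw 94.29 tilt [-0.002  0.001 -1.   ] g 59.5 F [-0.6  0.2 -0.8] J6 -71
 turn y 10.29; shift before turn [ 0.6931 -0.003   0.0351] after turn [ 0.6757 -0.003   0.1583]
```

View pics/t3.png

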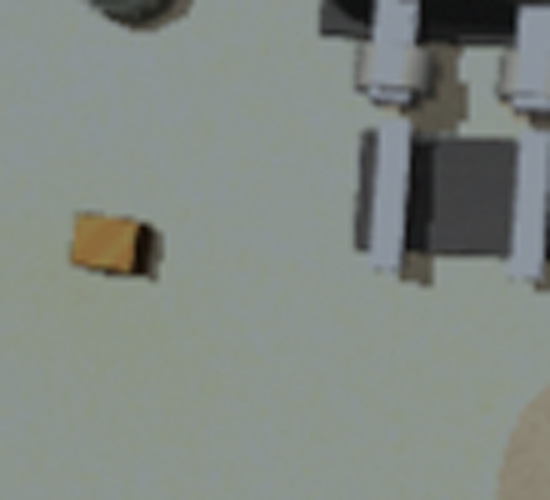

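The 30 block stands alone at crop (104,242), about 0.13 m clear of the jar.

Request:
jog_arm([
  [[0.0578,-0.003,0.0029],[0,0,0],0.06],
  [[0.0578,0,0.0029],[0,0,0],0.06],
  [[0.0578,0,0.0029],[0,0,0],0.06],
  [[0.0578,0,0.0029],[0,0,0],0.06],
  [[0.0578,0,0.0029],[0,0,0],0.06],
  [[0.0578,0,0.0029],[0,0,0],0.06],
  [[0.0578,0,0.0029],[0,0,0],0.06],
  [[0.0578,0,0.0029],[0,0,0],0.06],
  [[0.0578,0,0.0029],[0,0,0],0.06],
  [[0.0578,0,0.0029],[0,0,0],0.06],
])

```text
time_s: 60.12
tcp_pos: [0.522, 0.2534, 0.1135]
ee_rot: [[-0.075, -0.003, -0.997], [0.997, -0.002, -0.075], [-0.002, -1.0, 0.003]]
wrist_force: [0.4, 1.0, 0.9]
gripper_width: 0.691
```

Request:
jog_arm([
  [[0.0578,0,0.0029],[0,0,0],0.055],
  [[0.0573,0,0.0029],[0,0,0],0.055],
  [[0,0,0],[0,-10,0],0.055],
  [[0,0,0],[0,-10,0],0.055],
  [[0,0,0],[0,-10,0],0.055],
  [[0,0,0],[0,-10,0],0.055],
  [[0,0,0],[0,-10,0],0.055],
  [[0,0,0],[0,-10,0],0.055],
  [[0,0,0],[0,-10,0],0.055],
  [[0,0,0],[0,-10,0],0.055],
])

```text
time_s: 61.38
tcp_pos: [0.5081, 0.3657, 0.1131]
ee_rot: [[-0.996, -0.003, -0.094], [0.094, -0.003, -0.996], [0.002, -1.0, 0.003]]
wrist_force: [0.5, -0.3, 0.4]
gripper_width: 0.633
```

Request:
jog_arm([
  [[0,0,0],[0,0,0],0.055],
  [[0,0,0],[0,0,0],0.055],
])

```text
time_s: 61.62
tcp_pos: [0.5085, 0.3662, 0.1141]
ee_rot: [[-0.995, -0.001, -0.102], [0.102, -0.001, -0.995], [0.001, -1.0, 0.002]]
wrist_force: [-0.3, 0.1, 0.1]
gripper_width: 0.635
```

Run:
```python
from h import *
go((.508,.367,.014),84)
```

```text
t 61.625 tcp [0.5085 0.3662 0.1141] jaw 174.17 tilt [-0.001 -0.001 -1.   ] g 55.2 F [-0.3  0.1  0.1] J6 -56
 turn y 0.17; shift before turn [ 0.0005  0.1001 -0.0009] after turn [ 0.0005  0.1001 -0.0009]
```

Request:
jog_arm([
  [[0.0005,0.035,-0.001],[0,0,0],0.055],
  [[0,0.035,0],[0,0,0],0.055],
  [[0,0.029,0],[0,0,0],0.055],
  [[0,0,0],[0,0,0],0.055],
  [[0,0,0],[0,0,0],0.015],
  [[0,0,0],[0,0,0],0.015],
  [[0,0,0],[0,0,0],0.015],
  [[0,0,0],[0,0,0],0.015],
])

```text
time_s: 62.62
tcp_pos: [0.5088, 0.368, 0.0171]
ee_rot: [[-0.995, 0.001, -0.099], [0.099, 0.001, -0.995], [-0.001, -1.0, -0.001]]
wrist_force: [-1.6, 0.7, 3.5]
gripper_width: 0.343
```

Request:
jog_arm([
  [[0,0,0],[0,0,0],0.055],
  [[0,0,0],[0,0,0],0.055],
  [[0,-0.025,0],[0,0,0],0.06],
  [[0,-0.03,0],[0,0,0],0.06],
  [[0,0,0],[0,10,0],0.06],
  [[0,0,0],[0,10,0],0.06],
  [[0,0,0],[0,10,0],0.06],
  [[0,0,0],[0,10,0],0.06],
  [[0,0,0],[0,10,0],0.06],
  [[0,0,0],[0,10,0],0.06],
])

```text
time_s: 63.88
tcp_pos: [0.5084, 0.3674, 0.0707]
ee_rot: [[-0.406, -0.0, -0.914], [0.914, -0.0, -0.406], [-0.0, -1.0, 0.001]]
wrist_force: [0.9, -0.2, 0.3]
gripper_width: 0.692
```

Request:
jog_arm([
  [[0,0,0],[0,10,0],0.06],
  [[0,0,0],[0,10,0],0.06],
  [[0,0,0],[0,10,0],0.06],
  [[0,0,0],[0,0,0],0.06],
  [[0,0,0],[0,0,0],0.06],
])

```text
time_s: 64.5
tcp_pos: [0.5085, 0.3675, 0.0709]
ee_rot: [[0.097, -0.0, -0.995], [0.995, -0.0, 0.097], [-0.0, -1.0, 0.0]]
wrist_force: [-0.1, -0.6, 0.0]
gripper_width: 0.69
```

Run:
```python
from h import *
go((.508,.367,.012),-6)
```

```text
t 64.5 tcp [0.5085 0.3675 0.0709] jaw 84.45 tilt [-0. -0. -1.] g 60.0 F [-0.1 -0.6  0. ] J6 -146
 turn y 0.45; shift before turn [-0.0006  0.0589  0.0004] after turn [-0.0006  0.0589  0.0004]
```

Request:
jog_arm([
  [[0,0.03,0],[0,0,0],0.06],
  [[0,0.028,0],[0,0,0],0.06],
  [[0,0,0],[0,0,0],0.06],
  [[0,0,0],[0,0,0],0.02],
  [[0,0,0],[0,0,0],0.02],
  [[0,0,0],[0,0,0],0.02],
  [[0,0,0],[0,0,0],0.02],
  [[0,0,0],[0,0,0],0.02],
])

```text
time_s: 65.5
tcp_pos: [0.5089, 0.368, 0.0141]
ee_rot: [[0.099, 0.001, -0.995], [0.995, 0.001, 0.099], [0.001, -1.0, -0.001]]
wrist_force: [-1.2, 0.0, 5.2]
gripper_width: 0.416
```

Request:
jog_arm([
  [[0,-0.05,0],[0,0,0],0.02],
  [[0,-0.055,0],[0,0,0],0.02],
  [[0,0,0],[0,-9.8,0],0.02],
  [[0,0,0],[0,0,0],0.02],
  [[0,0,0],[0,0,0],0.02],
])

```text
time_s: 66.12
tcp_pos: [0.5079, 0.367, 0.1167]
ee_rot: [[-0.069, -0.002, -0.998], [0.998, -0.002, -0.069], [-0.002, -1.0, 0.002]]
wrist_force: [-0.3, 0.1, -1.1]
gripper_width: 0.414
```

Run:
```python
from h import *
go((.5905,-.1893,.085),4.2)
```

```text
t 66.125 tcp [0.5079 0.367  0.1167] jaw 93.97 tilt [-0.002 -0.002 -1.   ] g 36.0 F [-0.3  0.1 -1.1] J6 -137
 turn y -0.23; shift before turn [-0.5606  0.0326 -0.044 ] after turn [-0.5608  0.0326 -0.0417]
```

Request:
jog_arm([
  [[-0.0561,-0.004,-0.0042],[0,-0.2,0],0.02],
  [[-0.0561,0,-0.0042],[0,0,0],0.02],
  [[-0.0561,0,-0.0042],[0,0,0],0.02],
  [[-0.0561,0,-0.0042],[0,0,0],0.02],
  [[-0.0561,0,-0.0042],[0,0,0],0.02],
  [[-0.0561,0,-0.0042],[0,0,0],0.02],
  [[-0.0561,0,-0.0042],[0,0,0],0.02],
  [[-0.0561,0,-0.0042],[0,0,0],0.02],
  [[-0.0561,0,-0.0042],[0,0,0],0.02],
  [[-0.0561,0,-0.0042],[0,0,0],0.02],
])

```text
time_s: 67.38
tcp_pos: [0.592, -0.1904, 0.1208]
ee_rot: [[-0.073, -0.002, -0.997], [0.997, 0.0, -0.073], [0.0, -1.0, 0.002]]
wrist_force: [0.4, 0.5, -0.1]
gripper_width: 0.411
```

Request:
jog_arm([
  [[0,0.033,0],[0,0,0],0.02],
  [[0,0.03,0],[0,0,0],0.02],
  [[0,0,0],[0,0,0],0.02],
  [[0,0,0],[0,0,0],0.02],
])

```text
time_s: 67.88
tcp_pos: [0.593, -0.1887, 0.0596]
ee_rot: [[-0.075, 0.001, -0.997], [0.997, -0.001, -0.075], [-0.001, -1.0, -0.001]]
wrist_force: [-0.4, 0.6, -0.0]
gripper_width: 0.415
```

Run:
```python
from h import *
go((.5905,-.1893,.053),4.2)
shot('side','s5.png',(195,120,315,200),6)
```

```text
t 67.875 tcp [ 0.593  -0.1887  0.0596] jaw 94.32 tilt [ 0.001 -0.001 -1.   ] g 36.1 F [-0.4  0.6 -0. ] J6 -83
 turn y 0.12; shift before turn [-0.0004  0.0066  0.0026] after turn [-0.0004  0.0066  0.0026]
```

View pics/s5.png

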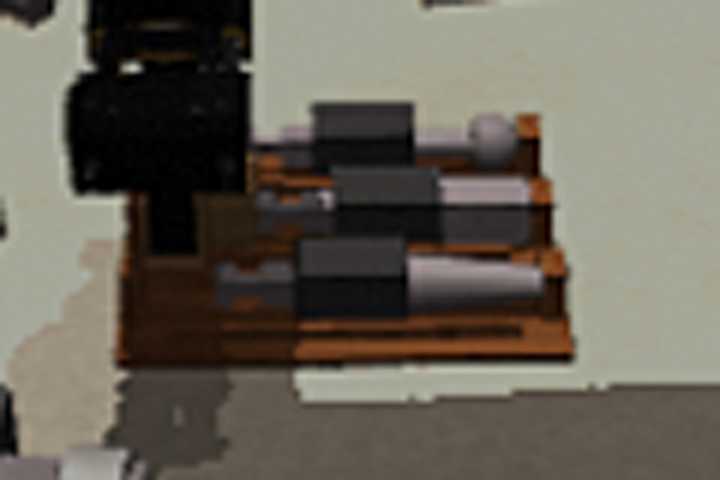

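Block over channel 0's gap (crop 170,230), shank tip at (215,283). Correct and lower.

Request:
jog_arm([
  [[-0.0004,0.005,0.0022],[0,0,0],0.02],
  [[0,0.0,0],[0,0,0],0.02],
  [[0,0,0],[0,0,0],0.02],
])

```text
time_s: 68.3
tcp_pos: [0.5904, -0.1892, 0.0545]
ee_rot: [[-0.075, 0.001, -0.997], [0.997, -0.0, -0.075], [-0.0, -1.0, -0.001]]
wrist_force: [0.3, -0.9, -0.3]
gripper_width: 0.413
```

Request:
jog_arm([
  [[0,0.006,0],[0,0,0],0.02],
  [[0,0.005,0],[0,0,0],0.02],
  [[0,0,0],[0,0,0],0.02],
  [[0,0,0],[0,0,0],0.02],
])

```text
time_s: 68.8
tcp_pos: [0.5905, -0.1892, 0.0429]
ee_rot: [[-0.075, 0.0, -0.997], [0.997, -0.0, -0.075], [-0.0, -1.0, -0.0]]
wrist_force: [1.1, 0.7, -1.1]
gripper_width: 0.409
```

Request:
jog_arm([
  [[0,0.006,0],[0,0,0],0.02],
  [[0,0.006,0],[0,0,0],0.02],
  [[0,0.007,0],[0,0,0],0.02],
  [[0,0,0],[0,0,0],0.02],
  [[0,0,0],[0,0,0],0.02],
])

```text
time_s: 69.42
tcp_pos: [0.5905, -0.1891, 0.0238]
ee_rot: [[-0.075, 0.0, -0.997], [0.997, 0.0, -0.075], [0.0, -1.0, -0.0]]
wrist_force: [2.3, 0.5, -2.3]
gripper_width: 0.413
```

Request:
jog_arm([
  [[0,0.002,0],[0,0,0],0.02],
  [[0,0,0],[0,0,0],0.02],
  [[0,0,0],[0,0,0],0.05],
  [[0,0,0],[0,0,0],0.05],
  [[0,-0.03,0],[0,0,0],0.05],
  [[0,-0.06,0],[0,0,0],0.06],
  [[0.06,0,0],[0,0,0],0.06],
  [[0.06,0,0],[0,0,0],0.06],
  [[0.06,0,0.02],[0,0,0],0.06],
  [[0.06,0,0.02],[0,0,0],0.06],
])

```text
time_s: 70.68
tcp_pos: [0.5315, 0.0471, 0.1119]
ee_rot: [[-0.075, -0.001, -0.997], [0.997, -0.0, -0.075], [-0.0, -1.0, 0.001]]
wrist_force: [0.3, 0.3, 0.0]
gripper_width: 0.688
```

Request:
jog_arm([
  [[0.06,-0.02,0.05],[0,0,0],0.06],
  [[0.06,-0.02,0.05],[0,0,0],0.06],
  [[0,0,0],[0,0,0],0.06],
  [[0,0,0],[0,0,0],0.06],
])

```text
time_s: 71.18
tcp_pos: [0.4483, 0.1325, 0.1431]
ee_rot: [[-0.076, -0.0, -0.997], [0.997, -0.0, -0.076], [-0.0, -1.0, 0.0]]
wrist_force: [-0.5, -0.1, 0.3]
gripper_width: 0.69
```

Run:
```python
from h import *
go((.4,.2,.2))
a=shot('top','t4.png');b=shot('side','s6.png')
A=cv2.resize(a[140:240,305:405],None,fx=4,fy=4,interpolation=2);B=cv2.resize(b[120:220,195:295],None,fx=4,fy=4,interpolation=2)
cv2.imwrite('pics/fin.png',np.hstack([A,B]))
```

```text
t 71.175 tcp [0.4483 0.1325 0.1431] jaw 94.35 tilt [-0. -0. -1.] g 60.0 F [-0.5 -0.1  0.3] J6 -122
 turn y 0.00; shift before turn [ 0.0709 -0.0569  0.043 ] after turn [ 0.0709 -0.0569  0.043 ]
```

View pics/fin.png

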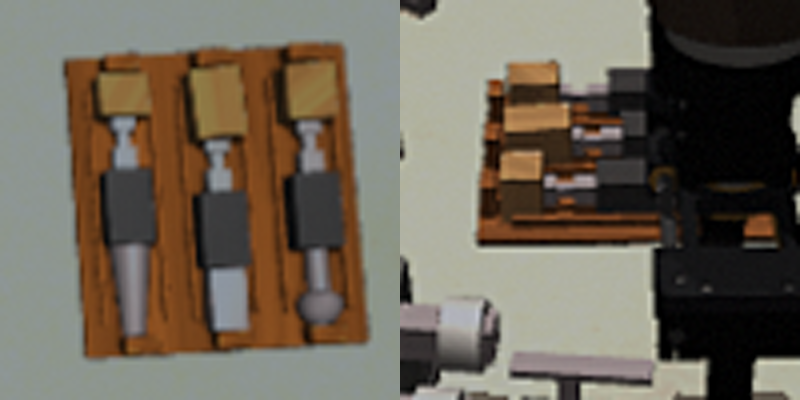

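The final view shows each stake in its own channel, with its block standing between the shank and the far stop, all blocks at one height. Collars were seen forward. Handing in.

```bash
python3 -c "
from h import *
print(finish_job())"
```

```text
the job is handed in; nothing more can be done
None
```

I put all three stakes away and handed the job in at about 71 s of the 210 s allowed. No verdict was reported.

- **Stakes:** I released each stake from its nose, drew it out and laid it flat, pushed against its near stop. The cone is in channel 0, the flat in channel 1 and the dome in channel 2.
- **Blocks:** I felt each block's length by gripping it: 29.8 mm for the cone, 39.9 mm for the dome and 50.5 mm for the flat. Each one went into its gap down to the floor without landing on a stop or a shank.
- **Knocked block:** the 30 mm block was moved a few centimetres during the run. I spotted this in a later picture and picked the block up from its new place.

**Last checks:** in the final top and side views each stake lies in line in its channel, with its block between the shank and the far stop at matching heights. The gripper was clear of everything.

**Less certain:**
- **Cone block:** two estimates of its position differed by about 1.5 mm, so I aimed between them. It went in freely.
- **Collars:** I saw all three forward after the releases, but did not measure them again at the end.
- **Bystanders:** I kept the arm away from the jar, graver and wax tin and felt no contact, but did not re-measure them.

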